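Clear down the cart after a treatment: sharps, waste, reusables, stock

TASK

Clear the cart after the treatment, sharps first: before touching anything else drop the used purple lancet through the open mouth of the yellow sharps pot, then swing the pot's flap shut. After the lancet, ease the blue liner cup up out of the steel pot that it sits in, without lifting the steel pot, and stand it in the grey-brown pulp kidney dish for waste; stand the emptied steel pot on the open floor of the steel instrument tray, lay the dressing forceps in the two blue holders of that tray, and stand the loose white tin in the empty bay of the teal stock tray. Leave the ointment tube, the pill bottle and the clear dose cup where they are.

Things in the scene. Friction and masses are not known exactly. Their poses are not given: they have to be found in the camera images.
- lancet: used safety lancet, a small purple plastic stick with a white nose, lying flat: 46 long (x) x 14 wide (y) x 12 mm high; origin under its middle, x along it towards the nose; about 12 g.
- liner_cup: blue plastic liner cup, open top, 38 mm high: lower 20 mm a cup 37 to 43 mm across, hanging in the steel pot with play; above it a collar 18 mm high, 55 mm across at its foot (which rests on the pot's rim), 57 at the top. Grip only the collar. Origin under its bottom's centre; while nested 14 mm above the pot's origin, so the collar spans 34 to 52 mm. Lifts straight out, a small twist helps; 20 g.
- steel_pot: small round steel pot, 34 mm high, 45 mm across near the foot and 55 mm at the rim, wall 2 mm; origin under the centre of its bottom, z up; about 90 g. Starts with the liner cup in it.
- forceps: steel dressing forceps (large tweezers, rigid here) lying on their side: 117 mm long (x), 9 mm high; parallel ribbed part 14 mm wide (y) within 18 mm of the middle, tapering to 5 mm at the tips (+x) and 7 mm at the joined end (-x); origin under the middle; about 40 g.
- tin: closed round white tin, 56 mm across, 28 mm high, standing loose on the cart; origin under its centre; about 50 g. (A second tin like it is already in the stock tray and is fixed.)
- sharps_pot: yellow round sharps pot, fixed, up to 222 mm across, 180 mm high, red lid with top at 176 mm, round mouth of about 100 mm diameter in the middle of the lid; origin under its centre, z up. Its flap hinges on a line parallel to the pot's y axis at pot x = +54 mm, height 176 mm.
- sharps_pot_flap (a joint): hinge angle of the pot's round yellow flap (113 mm across, 6 thick): 0 = shut flat over the mouth, 2.0 rad = wide open, leaning back over the pot's +x side, where it starts (free edge about 100 mm from the pot's axis, 276 mm above the cart). Damped hinge, sinks slowly: push its back towards the pot's -x past upright (1.57), then press it down shut.
- instrument_tray: perforated steel tray, fixed, 150 (x) x 148 (y) x 18 mm high, wall and floor 3 mm; origin under its centre. Two blue holders at tray x = -36 and +36, y = -31 mm: each a rest 7 mm high between two uprights 20 mm apart, splaying to 30 mm at the top (21 mm high). Forceps lie along tray x, either way round, on both rests. Floor at y = +5 to +70 mm is open; best pot place x = 0, y = +34 mm.
- kidney_dish: grey-brown pulp kidney-shaped dish, fixed, 178 (x) x 103 (y) x 40 mm high, floor 4 mm thick, flaring wall; origin under it, near the middle of its flat floor. Flat floor about 120 x 60 mm; inside at the rim about 80 mm wide (y) and 160 mm long (x). Long axis x.
- stock_tray: teal plastic tray, fixed, 150 (x) x 108 (y) x 16 mm high, wall 4 mm, floor 4 mm thick, divided across its x axis into two bays, each 69 (x) x 100 mm (y); origin under its centre. The bay at -x, centre tray x = -36.5 mm, is empty; the one at +x holds a fixed white tin.
- cream_tube: ointment tube with a red cap lying on the cart, 48 x 164 x 31 mm, origin under its middle; a bystander to leave alone.
- pill_bottle: white round pill bottle, 48 mm across, 86 mm high, origin under its centre; a bystander to leave alone.
- dose_cup: small clear plastic dose cup, 37 mm across, 38 mm high, near the front left of the cart beside the sharps pot, origin under its centre; a bystander to leave alone.

How it is judged:
By the outcome, as a careful person would: the job done as asked, in the order asked, and still so for the second after the job is handed in, with the robot touching nothing.
It also fails if it takes over 128 s, if anything falls off the work surface, if the arm or the gripper's body presses on something with over 40 N, if the wrist force passes 120 N, or if a joint passes its speed limit or range.

ROBOT

A 6-joint arm with a two-finger parallel gripper is mounted at the origin on a cart in front of the work surface, level with it; the furniture and walls round the work are solid. World frame = base frame: x ahead of the robot, y to its left, z up, the work surface at z = 0. Lengths are in m, angles in rad, forces in N, time in s.
With the tool pointing down it reaches from about 0.375 to 0.9 m from the base axis. Payload 3.1 kg.
Tool frame: the origin (TCP) lies at the very end of the fingers, on their centre line; the grasp point (between the pads) lies 19 mm behind it; z points along the fingers, y is the line along which they close (so a half turn about z gives the same grasp; the last joint's range is limited). The gripper opens to 85 mm and grips with 20 to 120 N. Pads are 22 mm wide; open, the fingers measure 114 mm over their backs; the gripper's body (76 mm by 85 mm) begins 54 mm behind the grasp point. The pads swing forward as they close: fully open they stand 13 mm farther back than shut.
Start: joints at [1.171, 0.527, 1.433, -0, 1.181, -0.178], TCP at [0.137, 0.61, 0.231] pointing down, gripper open.
Joint ranges: [-3.08, 3.08], [-0.75, 2.2], [0.22, 2.44], [-1.43, 4.57], [0, 2.65], [-2.85, 2.85]. Speed limits (rad/s): [2.79, 2.79, 3.14, 3.14, 3.14, 3.14].

INTERFACE

Orientations are given as a rotation vector (axis times angle).
In Python, from bench import get_obs, imaging, order gives the robot as it stands.
- The arm moves only by the tool move_arm, never from a script. Its argument "rows" is a list of rows, each an object of numbers: "jaw": the finger opening in mm, from 0 to 85.4; "tx", "ty", "tz": the shift along the tool's x, y, z in units of 50 mm (1.0 is 50 mm); "rx", "ry", "rz": the turn, a rotation vector about the tool's x, y, z in units of 10 degrees (1.0 is 10 degrees). A call has exactly 10 rows; each row shifts and turns the commanded pose from where the row before left it, along the tool's axes as they then stand; what a row does not reach is not made up. A row lasts 1/8 s, in which the tool goes at most 62.5 mm and 10.7 degrees, less where a joint would pass 70% of its speed; a pose out of reach is approached as far as the arm can. A call is refused whole if a number of a shift passes 1 or a number of a turn 1, either way. A call with a gripper value outside its range is refused whole. The fingers move at their own pace and stop on an object; "grip_force" is the grip in N (left out, the last holds). Time passes only in rows, so rows that do not move let the fingers close, or fill a call up. It gives the time, the measured TCP pose, the force, the opening and the grip force at its end, in the units of the state.
- get_obs(): the state, without advancing time (a new reading comes with each control period).
- imaging.read_camera(name): name is "scene" or "side" or "wrist"; returns (picture, depth): 384x512x3 uint8, red, green, blue; 384x512 float32, m along the optical axis (not along the pixel's ray), 0 where there is no reading.
- imaging.get_calibration(name): a dict with "intrinsics" (3x3 intrinsics, pixels), "dist_coeffs" ([k1, k2, p1, p2, k3] as OpenCV has them; the pictures are not rectified), "R" (3x3) and "t" (3): a world point X has camera coordinates R X + t. Camera axes: x right, y down, z forward; pixel columns grow to the right and rows downward; lengths in m; the calibration is good to about 2 mm. A picture is of the moment at which its call begins: read the wrist's pose just before it. get_calibration takes no time and is no camera call; for the wrist camera it gives the pose at the moment of the call.
- order.sign_off(): hands the job in; it is judged then, once.
The state is a dict: "time": time; "qpos": joint angles; "qvel": joint speeds; "effort": joint torques, N m; "tool_pos": TCP position; "tcp_rot": TCP orientation; "ft_force": force on the tool from outside, world axes, zero at the start; "moment": the same for the moment, N m; "width": opening from 0.0 (shut) to 1.0 (fully open); "finger_force": force on a finger pad.
Only numpy, scipy, OpenCV 4.12 (cv2) and the standard library are available. Lean on these libraries where they do the work, as an engineer would, in place of code of your own. Each camera call takes 0.05 s, during which the arm holds its last target. There are 200 camera calls.

## Working session

There is one attempt and no reset: what is moved stays moved. The work goes in short steps, Python scripts to look and compute and a tool call to move; the robot and the scene stay as the last step left them, time stands still between calls to the robot, and variables do not carry over. Pictures are saved under pics/ and viewed, at most 17 in all, crops included, and the job is handed in when it is done.

Besides the shell and the picture viewer there is one more tool, called after "Request:" in YAML: its name, and indented under it one key for each argument. move_arm: Moves the arm, as the interface text tells. Its arguments: {"type":"object","properties":{"rows":{"type":"array"},"grip_force":{"type":"number"}},"required":["rows"]}

```bash
mkdir -p pics; ls; cat > h.py <<'E'
import numpy as np, cv2
from bench import get_obs, imaging, order
def shot(n,fn=None):
    p,d=imaging.read_camera(n); c=imaging.get_calibration(n)
    if fn: cv2.imwrite('pics/'+fn,cv2.cvtColor(p,cv2.COLOR_RGB2BGR))
    return p,d,c
def cloud(d,c):
    K=np.array(c['intrinsics']);R=np.array(c['R']);t=np.array(c['t'])
    h,w=d.shape; v,u=np.mgrid[0:h,0:w]
    un=cv2.undistortPoints(np.stack([u.ravel(),v.ravel()],1).astype(np.float64)[:,None],K,np.array(c['dist_coeffs'],float))[:,0]
    X=np.c_[un,np.ones(len(un))]*d.ravel()[:,None]
    return ((X-t)@R).reshape(h,w,3)
def ray(px,c,z):
    K=np.array(c['intrinsics']);R=np.array(c['R']);t=np.array(c['t'])
    un=cv2.undistortPoints(np.array(px,float).reshape(-1,1,2),K,np.array(c['dist_coeffs'],float))[:,0]
    D=np.c_[un,np.ones(len(un))]@R; C=-R.T@t
    return C+D*((z-C[2])/D[:,2])[:,None]
E
python3 - <<'E'
from h import *
o=get_obs();print(o)
for n in('scene','side','wrist'):
    p,d,c=shot(n,n+'0.png'); C=-np.array(c['R']).T@np.array(c['t']); print(n,C,np.array(c['R'])[2],(d>0).mean())
a=[cv2.imread(f'pics/{n}0.png') for n in('scene','side','wrist')]
np.save('x.npy',0)
E
```

```text
pics
{'time': 0.0, 'qpos': array([ 1.17051596e+00,  5.28454836e-01,  1.43389058e+00,  2.44590458e-05,
        1.18140027e+00, -1.78501517e-01]), 'qvel': array([ 0.00079185,  0.00103579,  0.00093931, -0.00124542, -0.00184452,
       -0.00016067]), 'effort': array([ 8.37214830e-04, -4.42352629e+01, -1.78027761e+01, -1.38029727e-04,
        8.31971382e-03,  1.05329795e-05]), 'tool_pos': array([0.13716338, 0.60903733, 0.23034431]), 'tcp_rot': array([-0.34759985, -3.12166175,  0.00323055]), 'ft_force': array([-0.27987179,  0.08825185, -0.46969352]), 'moment': array([0.02241112, 0.04517412, 0.05428925]), 'finger_force': 0.0, 'width': 0.9964706380270582}
scene [ 0.05547484 -0.69369701  0.77424449] [ 0.4833958   0.65232173 -0.58378494] 0.9959055582682291
side [-0.01175774 -0.17138469  1.15313653] [ 0.48941133  0.17961905 -0.85335429] 0.9961496988932291
wrist [0.06336896 0.6259045  0.37280353] [ 0.29057622 -0.06770502 -0.9544535 ] 0.9957987467447916
```

View pics/scene0.png

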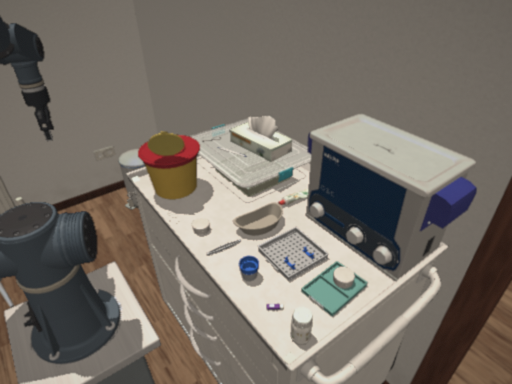

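View pics/side0.png

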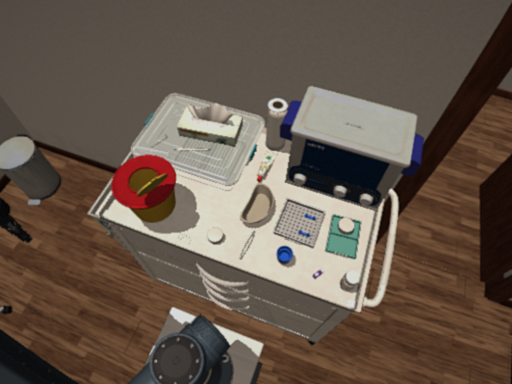

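The scene view shows the lancet at (273,307), liner cup (249,266), forceps (223,247), tin (201,226), kidney dish (258,218), instrument tray (293,253), stock tray (335,288) and sharps pot (172,165). In the side view they are at (318,274), (285,255), (247,245), (215,235), (258,205), (300,222), (345,235) and (145,190). Next I'll get coordinates from the depth clouds.

```bash
python3 - <<'E'
from h import *
for n in('side','scene'):
    p,d,c=shot(n); P=cloud(d,c); hsv=cv2.cvtColor(p,cv2.COLOR_RGB2HSV).astype(int)
    H,S,V=hsv[...,0],hsv[...,1],hsv[...,2]; X,Y,Z=P[...,0],P[...,1],P[...,2]
    np.savez(n+'0.npz',p=p,d=d,P=P)
    on=(X>0.2)&(X<1.1)&(Z>-.02)&(Z<.4)&(abs(Y)<.8)
    print(n,'bench z',np.median(Z[on&(S<40)&(V>180)&(Z<.02)]))
    m={'purple':(H>125)&(H<160)&(S>70)&(Z<.03),'blue':(H>100)&(H<125)&(S>120)&(Z<.07),'teal':(H>75)&(H<98)&(S>70)&(Z<.05),
       'red':((H<6)|(H>174))&(S>150)&(V>80),'yellow':(H>15)&(H<32)&(S>150),'brown':(H>8)&(H<25)&(S>25)&(S<120)&(Z>.005)&(Z<.06)}
    for k,mm in m.items():
        mm=(mm&on).astype(np.uint8); N,L,st,_=cv2.connectedComponentsWithStats(mm)
        for i in range(1,N):
            if st[i,4]>=12:
                q=P[L==i]; print(k,st[i].tolist(),'med',np.median(q,0).round(3),'lo',np.percentile(q,2,0).round(3),'hi',np.percentile(q,98,0).round(3))
    # heights above bench: white things
    mm=(on&(Z>.008)&(Z<.12)).astype(np.uint8); N,L,st,_=cv2.connectedComponentsWithStats(mm)
    for i in range(1,N):
        if st[i,4]>=15:
            q=P[L==i]; print('tall',st[i].tolist(),'med',np.median(q,0).round(3),'lo',np.percentile(q,2,0).round(3),'hi',np.percentile(q,98,0).round(3))
E
```

```text
side bench z -0.0005733588101001228
blue [307, 180, 16, 6, 23] med [ 0.738 -0.147  0.067] lo [ 0.735 -0.176  0.057] hi [ 0.741 -0.12   0.07 ]
blue [304, 185, 28, 9, 36] med [ 0.739 -0.167  0.031] lo [ 0.735 -0.217  0.025] hi [ 0.741 -0.115  0.038]
blue [305, 214, 10, 6, 25] med [ 0.622 -0.171  0.008] lo [ 0.618 -0.188  0.003] hi [ 0.628 -0.153  0.022]
blue [299, 230, 10, 6, 23] med [ 0.55  -0.167  0.008] lo [ 0.547 -0.185  0.001] hi [ 0.555 -0.151  0.019]
blue [277, 247, 16, 16, 192] med [ 0.443 -0.128  0.032] lo [ 0.409 -0.152  0.013] hi [ 0.462 -0.106  0.052]
teal [326, 215, 34, 43, 807] med [ 0.578 -0.309  0.003] lo [ 0.523 -0.358 -0.002] hi [ 0.663 -0.256  0.015]
red [111, 155, 64, 54, 1789] med [0.462 0.411 0.169] lo [0.366 0.307 0.164] hi [0.565 0.498 0.175]
red [258, 176, 4, 5, 16] med [0.713 0.061 0.022] lo [0.703 0.055 0.014] hi [0.722 0.067 0.026]
yellow [129, 169, 38, 27, 592] med [0.499 0.45  0.092] lo [0.386 0.297 0.034] hi [0.552 0.486 0.279]
yellow [132, 190, 43, 32, 559] med [0.412 0.331 0.08 ] lo [0.376 0.306 0.015] hi [0.488 0.398 0.134]
brown [132, 81, 42, 17, 295]
[... 5939 characters left out ...]
  0.017] lo [ 0.509 -0.216  0.008] hi [ 0.664 -0.064  0.022]
tall [303, 246, 6, 9, 22] med [ 0.623 -0.158  0.014] lo [ 0.618 -0.171  0.008] hi [ 0.628 -0.152  0.021]
tall [238, 256, 21, 25, 410] med [ 0.437 -0.126  0.036] lo [ 0.409 -0.156  0.011] hi [ 0.462 -0.102  0.053]
tall [285, 257, 4, 5, 17] med [ 0.551 -0.156  0.015] lo [ 0.547 -0.159  0.01 ] hi [ 0.556 -0.153  0.024]
tall [301, 261, 67, 54, 849] med [ 0.609 -0.311  0.016] lo [ 0.516 -0.364  0.008] hi [ 0.668 -0.252  0.032]
tall [266, 304, 18, 6, 80] med [ 0.421 -0.258  0.011] lo [ 0.406 -0.272  0.008] hi [ 0.442 -0.244  0.014]
tall [290, 307, 23, 37, 684] med [ 0.412 -0.368  0.071] lo [ 0.399 -0.382  0.011] hi [ 0.44  -0.34   0.089]
```

```bash
python3 - <<'E'
from h import *
rect=lambda q:cv2.minAreaRect((q[:,:2]*1000).astype(np.float32))
for n in('side','scene'):
    z=np.load(n+'0.npz'); p,P=z['p'],z['P']; X,Y,Z=P[...,0],P[...,1],P[...,2]
    hsv=cv2.cvtColor(p,cv2.COLOR_RGB2HSV).astype(int); H,S,V=hsv[...,0],hsv[...,1],hsv[...,2]
    box=lambda a,b,c,d,e,f:(X>a)&(X<b)&(Y>c)&(Y<d)&(Z>e)&(Z<f)
    print(n)
    print('lancet',rect(P[box(.38,.46,-.3,-.22,.006,.02)]), P[box(.38,.46,-.3,-.22,.009,.02)].mean(0).round(4))
    m=box(.38,.46,-.3,-.22,.006,.02); pu=m&(H>125)&(H<160)&(S>70); wh=m&(S<40)
    print(' purple',P[pu].mean(0).round(3),'white',P[wh].mean(0).round(3),wh.sum())
    m=box(.36,.52,-.07,.09,-.005,.015)
    med=np.median(V[m&(abs(Z)<.004)]); f=m&((Z>.005)|(V<med-35)); q=P[f&(Y>-.07)]
    print('forceps',f.sum(),med,rect(q[q[:,2]>.004]) if (q[:,2]>.004).sum()>3 else None,[len(q)])
    q=P[f&(V<med-35)]; print('   dark',rect(q))
    print('instr',rect(P[box(.49,.68,-.23,-.05,.010,.03)]))
    print('stock',rect(P[box(.49,.69,-.38,-.24,.009,.022)]))
    print('kidney rim',rect(P[box(.48,.70,-.05,.09,.03,.05)]))
    q=P[box(.38,.47,.07,.17,.024,.035)]; print('tin',rect(q),q.mean(0).round(3)); print('  minc',cv2.minEnclosingCircle((q[:,:2]*1000).astype(np.float32)))
    q=P[box(.39,.48,-.18,-.08,.045,.06)]; print('cup',cv2.minEnclosingCircle((q[:,:2]*1000).astype(np.float32)),q[:,2].max())
    q=P[box(.57,.68,-.36,-.26,.026,.036)]; print('fixed tin',cv2.minEnclosingCircle((q[:,:2]*1000).astype(np.float32)))
    q=P[box(.3,.65,.2,.6,.162,.18)]; print('lid',cv2.minEnclosingCircle((q[:,:2]*1000).astype(np.float32)),len(q))
    q=P[box(.3,.7,.2,.65,.19,.3)]; print('flap',len(q),q.mean(0).round(3),q.min(0).round(3),q.max(0).round(3))
    u,s,vt=np.linalg.svd(q-q.mean(0)); print('  sv',s.round(3),vt.round(3)); top=q[q[:,2]>q[:,2].max()-.012].mean(0); print('  top',top.round(3))
    q=P[box(.3,.46,.14,.3,.006,.06)]; print('dosecup',len(q),q.mean(0).round(3) if len(q) else 0, q.min(0).round(3),q.max(0).round(3))
E
```

```text
side
lancet ((417.60552978515625, -257.22674560546875), (44.06707000732422, 37.671417236328125), 16.151193618774414) [ 0.4252 -0.255   0.0123]
 purple [ 0.42  -0.255  0.011] white [ 0.425 -0.255  0.012] 27
forceps 160 217.0 ((472.9702453613281, 15.814132690429688), (99.2943344116211, 158.3223876953125), 59.663970947265625) [160]
   dark ((465.49407958984375, -21.372314453125), (143.99610900878906, 116.61697387695312), 15.891436576843262)
instr ((587.7792358398438, -139.08876037597656), (150.92990112304688, 159.6325225830078), 88.19276428222656)
stock ((592.23681640625, -305.8962707519531), (155.19664001464844, 110.16451263427734), 4.478976249694824)
kidney rim ((591.8893432617188, 17.373634338378906), (94.1607666015625, 175.984130859375), 86.01630401611328)
tin ((425.25445556640625, 125.0318603515625), (54.03324890136719, 55.12276840209961), 79.19071960449219) [0.425 0.126 0.027]
  minc ((425.34661865234375, 126.29704284667969), 29.066354751586914)
cup ((435.8330993652344, -130.07666015625), 29.232776641845703) 0.055722854773383124
fixed tin ((629.0338745117188, -301.9710998535156), 
[... 1109 characters left out ...]
3118896484375)
tin ((425.7234802246094, 125.35067749023438), (53.04587173461914, 54.372711181640625), 33.7250862121582) [0.425 0.125 0.027]
  minc ((421.1740417480469, 126.05575561523438), 30.68062973022461)
cup ((434.929443359375, -127.83595275878906), 29.807126998901367) 0.05397606653548743
fixed tin ((630.2830810546875, -304.21356201171875), 29.267383575439453)
lid ((467.30474853515625, 395.6585693359375), 112.20380401611328) 940
flap 604 [0.431 0.325 0.235] [0.382 0.293 0.19 ] [0.486 0.363 0.289]
  sv [0.725 0.68  0.039] [[ 0.887 -0.461  0.041]
 [-0.228 -0.357  0.906]
 [-0.402 -0.813 -0.422]]
  top [0.425 0.305 0.281]
dosecup 99 [0.367 0.193 0.02 ] [0.338 0.141 0.006] [0.445 0.295 0.031]
```

```bash
python3 - <<'E'
import cv2,numpy as np
a=cv2.imread('pics/side0.png');b=cv2.imread('pics/scene0.png')
A=cv2.resize(a[140:300,95:375],None,fx=2.85,fy=2.85,interpolation=cv2.INTER_CUBIC)[:, :798]
cv2.imwrite('pics/c1.png',A)
E
```

```text
(no output)
```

View pics/c1.png

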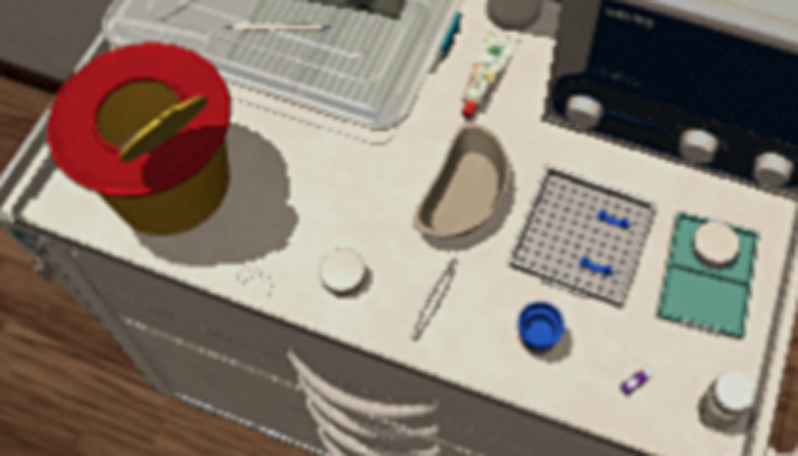

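The crop shows the whole cart: lancet at (635,381), blue cup (540,325), forceps (436,300), tin (343,272), clear dose cup (255,280), and the flap leaning from the pot towards the robot's side. Next is a row planner, then the move to the lancet.

```bash
cat >> h.py <<'E'
from scipy.spatial.transform import Rotation as Ro
def pose():
    o=get_obs(); R=Ro.from_rotvec(o['tcp_rot']).as_matrix(); return o['tool_pos'],R,np.degrees(np.arctan2(R[1,1],R[0,1])),o
def plan(wps,level=True):
    """wps: (x,y,z,phi,n,jaw); prints rows; tool down; phi=heading of tool y, deg"""
    import json
    p,R,phi,o=pose(); p=p.copy(); print('at',p.round(4),'phi',round(phi,1),'tilt z',R[:,2].round(4),'F',o['ft_force'].round(1),'w',round(o['width']*85.4,1),'t',round(o['time'],2))
    rows=[]; Rc=R
    for x,y,z,ph,n,jaw in wps:
        T=np.array([x,y,z]); p0=p.copy(); ph0=np.degrees(np.arctan2(Rc[1,1],Rc[0,1])); dph=(ph-ph0+180)%360-180
        for k in range(1,n+1):
            t=p0+(T-p0)*k/n; tt=np.round(Rc.T@(t-p)/.05,2); a=np.radians(ph0+dph*k/n)
            G=np.c_[[-np.sin(a),np.cos(a),0],[np.cos(a),np.sin(a),0],[0,0,-1]]
            rr=np.round(np.degrees(Ro.from_matrix(Rc.T@G).as_rotvec())/10,2)
            if not level: rr[:2]=0
            p=p+Rc@(tt*.05); Rc=Rc@Ro.from_rotvec(np.radians(rr*10)).as_matrix()
            r={k_:v for k_,v in zip(('tx','ty','tz','rx','ry','rz'),np.r_[tt,rr].tolist()) if v}
            r['jaw']=jaw; rows.append(r)
    while len(rows)%10: rows.append({'jaw':rows[-1]['jaw']})
    for i in range(0,len(rows),10): print(json.dumps(rows[i:i+10]).replace('"',''))
    if any(abs(v)>1 for r in rows for k,v in r.items() if k!='jaw'): print('TOO BIG')
E
python3 - <<'E'
from h import *
plan([(.15,.58,.36,77,3,85),(.40,.12,.34,57,12,85),(.43,-.22,.20,54,9,85)])
E
```

```text
at [0.1373 0.6094 0.2308] phi 77.3 tilt z [-4.e-04 -1.e-03 -1.e+00] F [ 0.7 -0.6  0.2] w 85.6 t 0.25
[{tx: -0.13, ty: -0.17, tz: -0.86, rx: -0.01, rz: 0.01, jaw: 85}, {tx: -0.12, ty: -0.17, tz: -0.86, rz: 0.01, jaw: 85}, {tx: -0.13, ty: -0.18, tz: -0.86, rz: 0.01, jaw: 85}, {tx: -0.58, ty: -0.65, tz: 0.03, rz: 0.17, jaw: 85}, {tx: -0.6, ty: -0.64, tz: 0.03, rz: 0.16, jaw: 85}, {tx: -0.61, ty: -0.62, tz: 0.04, rz: 0.17, jaw: 85}, {tx: -0.63, ty: -0.6, tz: 0.03, rz: 0.17, jaw: 85}, {tx: -0.65, ty: -0.58, tz: 0.03, rz: 0.16, jaw: 85}, {tx: -0.67, ty: -0.56, tz: 0.03, rz: 0.17, jaw: 85}, {tx: -0.68, ty: -0.54, tz: 0.04, rz: 0.17, jaw: 85}]
[{tx: -0.7, ty: -0.53, tz: 0.03, rz: 0.16, jaw: 85}, {tx: -0.72, ty: -0.5, tz: 0.03, rz: 0.17, jaw: 85}, {tx: -0.72, ty: -0.48, tz: 0.03, rz: 0.17, jaw: 85}, {tx: -0.74, ty: -0.46, tz: 0.04, rz: 0.16, jaw: 85}, {tx: -0.76, ty: -0.44, tz: 0.03, rz: 0.17, jaw: 85}, {tx: -0.47, ty: -0.6, tz: 0.31, rz: 0.03, jaw: 85}, {tx: -0.47, ty: -0.59, tz: 0.31, rz: 0.04, jaw: 85}, {tx: -0.47, ty: -0.59, tz: 0.31, rz: 0.03, jaw: 85}, {tx: -0.48, ty: -0.59, tz: 0.31, rz: 0.03, jaw: 85}, {tx: -0.48, ty: -0.59, tz: 0.31, rz: 0.04, jaw: 85}]
[{tx: -0.49, ty: -0.58, tz: 0.31, rz: 0.03, jaw: 85}, {tx: -0.48, ty: -0.58, tz: 0.31, rz: 0.03, jaw: 85}, {tx: -0.5, ty: -0.58, tz: 0.31, rz: 0.04, jaw: 85}, {tx: -0.49, ty: -0.57, tz: 0.31, rz: 0.03, jaw: 85}, {jaw: 85}, {jaw: 85}, {jaw: 85}, {jaw: 85}, {jaw: 85}, {jaw: 85}]
```

Request:
move_arm:
  rows:
    - {"tx": -0.13,"ty": -0.17,"tz": -0.86,"jaw": 85}
    - {"tx": -0.12,"ty": -0.17,"tz": -0.86,"jaw": 85}
    - {"tx": -0.13,"ty": -0.18,"tz": -0.86,"jaw": 85}
    - {"tx": -0.58,"ty": -0.65,"tz": 0.03,"rz": 0.17,"jaw": 85}
    - {"tx": -0.6,"ty": -0.64,"tz": 0.03,"rz": 0.17,"jaw": 85}
    - {"tx": -0.61,"ty": -0.62,"tz": 0.03,"rz": 0.17,"jaw": 85}
    - {"tx": -0.63,"ty": -0.6,"tz": 0.03,"rz": 0.17,"jaw": 85}
    - {"tx": -0.65,"ty": -0.58,"tz": 0.03,"rz": 0.17,"jaw": 85}
    - {"tx": -0.67,"ty": -0.56,"tz": 0.03,"rz": 0.17,"jaw": 85}
    - {"tx": -0.68,"ty": -0.54,"tz": 0.03,"rz": 0.17,"jaw": 85}

```text
invalid input at $.rows[0]: expected keys jaw, tx, ty, tz, rx, ry, rz
```

Request:
move_arm:
  rows:
    - {"tx": -0.7,"ty": -0.53,"tz": 0.03,"rz": 0.17,"jaw": 85}
    - {"tx": -0.72,"ty": -0.5,"tz": 0.03,"rz": 0.17,"jaw": 85}
    - {"tx": -0.72,"ty": -0.48,"tz": 0.03,"rz": 0.17,"jaw": 85}
    - {"tx": -0.74,"ty": -0.46,"tz": 0.03,"rz": 0.17,"jaw": 85}
    - {"tx": -0.76,"ty": -0.44,"tz": 0.03,"rz": 0.17,"jaw": 85}
    - {"tx": -0.47,"ty": -0.6,"tz": 0.31,"rz": 0.03,"jaw": 85}
    - {"tx": -0.47,"ty": -0.59,"tz": 0.31,"rz": 0.03,"jaw": 85}
    - {"tx": -0.47,"ty": -0.59,"tz": 0.31,"rz": 0.03,"jaw": 85}
    - {"tx": -0.48,"ty": -0.59,"tz": 0.31,"rz": 0.03,"jaw": 85}
    - {"tx": -0.48,"ty": -0.59,"tz": 0.31,"rz": 0.03,"jaw": 85}

```text
invalid input at $.rows[0]: expected keys jaw, tx, ty, tz, rx, ry, rz
```

Request:
move_arm:
  rows:
    - {"tx": -0.49,"ty": -0.58,"tz": 0.31,"rz": 0.03,"jaw": 85}
    - {"tx": -0.48,"ty": -0.58,"tz": 0.31,"rz": 0.03,"jaw": 85}
    - {"tx": -0.5,"ty": -0.58,"tz": 0.31,"rz": 0.03,"jaw": 85}
    - {"tx": -0.49,"ty": -0.57,"tz": 0.31,"rz": 0.03,"jaw": 85}
    - {"jaw": 60}
    - {"jaw": 40}
    - {"jaw": 40}
    - {"jaw": 40}
    - {"jaw": 40}
    - {"jaw": 40}

```text
invalid input at $.rows[0]: expected keys jaw, tx, ty, tz, rx, ry, rz
```

```bash
python3 - <<'E'
from h import *
p,R,phi,o=pose(); print(p,phi,o['time'],o['width'])
im,d,c=shot('wrist','w1.png'); P=cloud(d,c)
X,Y,Z=P[...,0],P[...,1],P[...,2]; hsv=cv2.cvtColor(im,cv2.COLOR_RGB2HSV).astype(int)
m=(X>.38)&(X<.47)&(Y<-.21)&(Y>-.31)&(Z>.006)&(Z<.02)
N,L,st,_=cv2.connectedComponentsWithStats(m.astype(np.uint8)); i=1+np.argmax(st[1:,4]); q=P[L==i]
print(st[i],cv2.minAreaRect((q[:,:2]*1000).astype(np.float32)),q[:,2].max(),q.mean(0))
E
```

```text
[0.13729989 0.60937741 0.23082545] 77.29210964010986 0.25 1.0018600516582379Traceback (most recent call last):
  File "<stdin>", line 6, in <module>
    return _wrapfunc(a, 'argmax', axis=axis, out=out, **kwds)
    return bound(*args, **kwds)
ValueError: attempt to get argmax of an empty sequence
```

Request:
move_arm:
  rows:
    - {"jaw": 85,"tx": -0.13,"ty": -0.17,"tz": -0.86,"rx": 0,"ry": 0,"rz": 0}
    - {"jaw": 85,"tx": -0.12,"ty": -0.17,"tz": -0.86,"rx": 0,"ry": 0,"rz": 0}
    - {"jaw": 85,"tx": -0.13,"ty": -0.18,"tz": -0.86,"rx": 0,"ry": 0,"rz": 0}
    - {"jaw": 85,"tx": -0.58,"ty": -0.65,"tz": 0.03,"rx": 0,"ry": 0,"rz": 0.17}
    - {"jaw": 85,"tx": -0.6,"ty": -0.64,"tz": 0.03,"rx": 0,"ry": 0,"rz": 0.17}
    - {"jaw": 85,"tx": -0.61,"ty": -0.62,"tz": 0.03,"rx": 0,"ry": 0,"rz": 0.17}
    - {"jaw": 85,"tx": -0.63,"ty": -0.6,"tz": 0.03,"rx": 0,"ry": 0,"rz": 0.17}
    - {"jaw": 85,"tx": -0.65,"ty": -0.58,"tz": 0.03,"rx": 0,"ry": 0,"rz": 0.17}
    - {"jaw": 85,"tx": -0.67,"ty": -0.56,"tz": 0.03,"rx": 0,"ry": 0,"rz": 0.17}
    - {"jaw": 85,"tx": -0.68,"ty": -0.54,"tz": 0.03,"rx": 0,"ry": 0,"rz": 0.17}

```text
time: 1.55
tool_pos: [0.2973, 0.3114, 0.3499]
tcp_rot: [0.671, 3.069, 0.001]
ft_force: [1.2, 0.3, -0.8]
width: 0.994
finger_force: 0.0
```

Request:
move_arm:
  rows:
    - {"jaw": 85,"tx": -0.7,"ty": -0.53,"tz": 0.03,"rx": 0,"ry": 0,"rz": 0.17}
    - {"jaw": 85,"tx": -0.72,"ty": -0.5,"tz": 0.03,"rx": 0,"ry": 0,"rz": 0.17}
    - {"jaw": 85,"tx": -0.72,"ty": -0.48,"tz": 0.03,"rx": 0,"ry": 0,"rz": 0.17}
    - {"jaw": 85,"tx": -0.74,"ty": -0.46,"tz": 0.03,"rx": 0,"ry": 0,"rz": 0.17}
    - {"jaw": 85,"tx": -0.76,"ty": -0.44,"tz": 0.03,"rx": 0,"ry": 0,"rz": 0.17}
    - {"jaw": 85,"tx": -0.47,"ty": -0.6,"tz": 0.31,"rx": 0,"ry": 0,"rz": 0.03}
    - {"jaw": 85,"tx": -0.47,"ty": -0.59,"tz": 0.31,"rx": 0,"ry": 0,"rz": 0.03}
    - {"jaw": 85,"tx": -0.47,"ty": -0.59,"tz": 0.31,"rx": 0,"ry": 0,"rz": 0.03}
    - {"jaw": 85,"tx": -0.48,"ty": -0.59,"tz": 0.31,"rx": 0,"ry": 0,"rz": 0.03}
    - {"jaw": 85,"tx": -0.48,"ty": -0.59,"tz": 0.31,"rx": 0,"ry": 0,"rz": 0.03}

```text
time: 2.8
tool_pos: [0.4176, -0.0696, 0.2645]
tcp_rot: [0.935, 2.998, 0.0]
ft_force: [-0.3, -0.7, 1.0]
width: 0.993
finger_force: 0.0
```

```bash
cat > e.py <<'E'
import re
s=open('h.py').read()
s=s.replace("r={k_:v for k_,v in zip(('tx','ty','tz','rx','ry','rz'),np.r_[tt,rr].tolist()) if v}\n            r['jaw']=jaw; rows.append(r)","r={'jaw':jaw,**dict(zip(('tx','ty','tz','rx','ry','rz'),(np.r_[tt,rr]+0.).tolist()))}; rows.append(r)")
s=s.replace("rows.append({'jaw':rows[-1]['jaw']})","rows.append({**{k:0 for k in rows[-1]},'jaw':rows[-1]['jaw']})")
s=s.replace(".replace('\"','')",".replace(' ','')")
open('h.py','w').write(s)
E
python3 e.py; python3 - <<'E'
from h import *
p,R,phi,o=pose(); print(p,phi,R[:,2])
im,d,c=shot('wrist','w1.png'); P=cloud(d,c)
X,Y,Z=P[...,0],P[...,1],P[...,2]
m=(X>.38)&(X<.47)&(Y<-.21)&(Y>-.31)&(Z>.006)&(Z<.02)
N,L,st,_=cv2.connectedComponentsWithStats(m.astype(np.uint8))
for i in range(1,N):
  if st[i,4]>30:
    q=P[L==i]; print(st[i],cv2.minAreaRect((q[:,:2]*1000).astype(np.float32)),q[:,2].max(),q.mean(0))
m=(X>.36)&(X<.52)&(Y>-.06)&(Y<.08)&(Z>.004)&(Z<.02)
N,L,st,_=cv2.connectedComponentsWithStats(m.astype(np.uint8))
for i in range(1,N):
  if st[i,4]>30:
    q=P[L==i]; print('forceps',st[i],cv2.minAreaRect((q[:,:2]*1000).astype(np.float32)),q[:,2].max(),q.mean(0))
plan([(.42,-.24,.16,54,4,40)])
E
```

```text
[ 0.41760609 -0.06957103  0.2645455 ] 55.371483827236474 [ 8.00741277e-04 -2.38943720e-04 -9.99999651e-01]
[136 225  14  29 316] ((423.4511413574219, -261.2204895019531), (15.239022254943848, 39.76407241821289), 51.421878814697266) 0.013384318711436508 [ 0.42211725 -0.25926955  0.01021461]
forceps [301  83  46  92 421] ((439.2015686035156, 2.4563045501708984), (15.22148609161377, 117.4264144897461), 85.38514709472656) 0.008874994291568655 [0.42959717 0.00308241 0.00634336]
forceps [343 159   7  14  31] ((488.52606201171875, 0.39125800132751465), (2.327376127243042, 17.6230525970459), 78.3047866821289) 0.006958419396459364 [4.88344789e-01 3.42536501e-04 5.58251607e-03]
at [ 0.418  -0.0733  0.2631] phi 55.3 tilt z [-0.001 -0.003 -1.   ] F [ 0.4 -2.7 -0.7] w 85.1 t 2.85
[{"jaw":40,"tx":-0.48,"ty":-0.68,"tz":0.52,"rx":-0.02,"ry":0.0,"rz":0.03},{"jaw":40,"tx":-0.49,"ty":-0.67,"tz":0.51,"rx":0.0,"ry":0.0,"rz":0.03},{"jaw":40,"tx":-0.49,"ty":-0.68,"tz":0.52,"rx":0.0,"ry":0.0,"rz":0.03},{"jaw":40,"tx":-0.49,"ty":-0.67,"tz":0.51,"rx":0.0,"ry":0.0,"rz":0.04},{"jaw":40,"tx":0,"ty":0,"tz":0,"rx":0,"ry":0,"rz":0},{"jaw":40,"tx":0,"ty":0,"tz":0,"rx":0,"ry":0,"rz":0},{"jaw":40,"tx":0,"ty":0,"tz":0,"rx":0,"ry":0,"rz":0},{"jaw":40,"tx":0,"ty":0,"tz":0,"rx":0,"ry":0,"rz":0},{"jaw":40,"tx":0,"ty":0,"tz":0,"rx":0,"ry":0,"rz":0},{"jaw":40,"tx":0,"ty":0,"tz":0,"rx":0,"ry":0,"rz":0}]
```

View pics/w1.png

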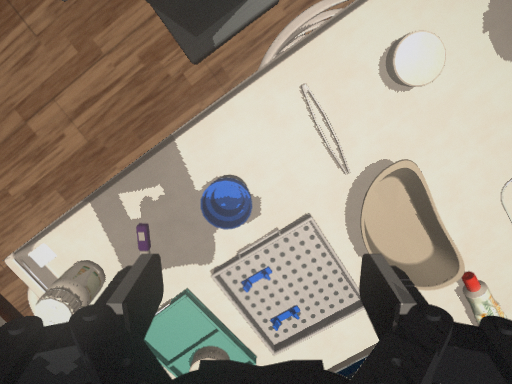

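The wrist view shows the purple lancet at (143,236), blue cup (227,203), forceps from (304,87) to (347,172), tin (417,58), the kidney dish, and both trays with their blue holders. I'll close in on the lancet.

Request:
move_arm:
  rows:
    - {"jaw": 40,"tx": -0.48,"ty": -0.68,"tz": 0.52,"rx": 0,"ry": 0,"rz": 0.1}
    - {"jaw": 40,"tx": -0.49,"ty": -0.68,"tz": 0.52,"rx": 0,"ry": 0,"rz": 0.1}
    - {"jaw": 40,"tx": -0.49,"ty": -0.67,"tz": 0.52,"rx": 0,"ry": 0,"rz": 0.1}
    - {"jaw": 40,"tx": -0.5,"ty": -0.66,"tz": 0.5,"rx": 0,"ry": 0,"rz": 0.1}
    - {"jaw": 40,"tx": 0,"ty": 0,"tz": 0,"rx": 0,"ry": 0,"rz": 0}
    - {"jaw": 40,"tx": 0,"ty": 0,"tz": 0,"rx": 0,"ry": 0,"rz": 0}
    - {"jaw": 40,"tx": 0,"ty": 0,"tz": 0,"rx": 0,"ry": 0,"rz": 0}
    - {"jaw": 40,"tx": 0,"ty": 0,"tz": 0,"rx": 0,"ry": 0,"rz": 0}
    - {"jaw": 40,"tx": 0,"ty": 0,"tz": 0,"rx": 0,"ry": 0,"rz": 0}
    - {"jaw": 40,"tx": 0,"ty": 0,"tz": 0,"rx": 0,"ry": 0,"rz": 0}

```text
time: 4.1
tool_pos: [0.4176, -0.2344, 0.1621]
tcp_rot: [1.038, 2.965, -0.0]
ft_force: [0.1, 0.5, -0.5]
width: 0.468
finger_force: 0.0
```

```bash
python3 - <<'E'
from h import *
im,d,c=shot('wrist','w2.png'); P=cloud(d,c)
X,Y,Z=P[...,0],P[...,1],P[...,2]
m=(X>.38)&(X<.47)&(Y<-.21)&(Y>-.31)&(Z>.005)&(Z<.02)
N,L,st,_=cv2.connectedComponentsWithStats(m.astype(np.uint8))
for i in range(1,N):
  if st[i,4]>30:
    q=P[L==i]; print(st[i],cv2.minAreaRect((q[:,:2]*1000).astype(np.float32)),q[:,2].max(),q.mean(0))
plan([(.424,-.260,.06,52,4,40),(.424,-.260,.004,52,3,40)])
E
```

```text
[236 172  19  49 707] ((425.5543518066406, -259.0303649902344), (14.408750534057617, 45.471702575683594), 55.230369567871094) 0.014218209396722336 [ 0.42390129 -0.25747828  0.01093159]
at [ 0.4175 -0.2345  0.162 ] phi 51.4 tilt z [ 2.e-04 -2.e-04 -1.e+00] F [ 0.2  0.1 -0. ] w 40.0 t 4.15
[{"jaw":40,"tx":-0.1,"ty":-0.08,"tz":0.51,"rx":0.0,"ry":0.0,"rz":-0.01},{"jaw":40,"tx":-0.11,"ty":-0.08,"tz":0.51,"rx":0.0,"ry":0.0,"rz":-0.02},{"jaw":40,"tx":-0.1,"ty":-0.08,"tz":0.51,"rx":0.0,"ry":0.0,"rz":-0.01},{"jaw":40,"tx":-0.11,"ty":-0.08,"tz":0.51,"rx":0.0,"ry":0.0,"rz":-0.02},{"jaw":40,"tx":0.0,"ty":0.0,"tz":0.37,"rx":0.0,"ry":0.0,"rz":0.0},{"jaw":40,"tx":0.0,"ty":0.0,"tz":0.38,"rx":0.0,"ry":0.0,"rz":0.0},{"jaw":40,"tx":0.0,"ty":0.0,"tz":0.37,"rx":0.0,"ry":0.0,"rz":0.0},{"jaw":40,"tx":0,"ty":0,"tz":0,"rx":0,"ry":0,"rz":0},{"jaw":40,"tx":0,"ty":0,"tz":0,"rx":0,"ry":0,"rz":0},{"jaw":40,"tx":0,"ty":0,"tz":0,"rx":0,"ry":0,"rz":0}]
```

Request:
move_arm:
  rows:
    - {"jaw": 40,"tx": 0,"ty": 0,"tz": 0.2,"rx": 0,"ry": 0,"rz": -0.36}
    - {"jaw": 40,"tx": -0.1,"ty": -0.08,"tz": 0.5,"rx": 0,"ry": 0,"rz": 0}
    - {"jaw": 40,"tx": -0.1,"ty": -0.08,"tz": 0.5,"rx": 0,"ry": 0,"rz": 0}
    - {"jaw": 40,"tx": -0.1,"ty": -0.08,"tz": 0.5,"rx": 0,"ry": 0,"rz": 0}
    - {"jaw": 40,"tx": -0.11,"ty": -0.07,"tz": 0.5,"rx": 0,"ry": 0,"rz": 0}
    - {"jaw": 40,"tx": 0,"ty": 0,"tz": 0.5,"rx": 0,"ry": 0,"rz": 0}
    - {"jaw": 40,"tx": 0,"ty": 0,"tz": 0.3,"rx": 0,"ry": 0,"rz": 0}
    - {"jaw": 40,"tx": 0,"ty": 0,"tz": 0.18,"rx": 0,"ry": 0,"rz": 0}
    - {"jaw": 40,"tx": 0,"ty": 0,"tz": 0,"rx": 0,"ry": 0,"rz": 0}
    - {"jaw": 0,"tx": 0,"ty": 0,"tz": 0,"rx": 0,"ry": 0,"rz": 0}
  grip_force: 30

```text
time: 5.4
tool_pos: [0.4257, -0.2594, 0.0034]
tcp_rot: [0.944, 2.995, -0.001]
ft_force: [0.6, 0.3, 0.8]
width: 0.265
finger_force: 0.0
```

Request:
move_arm:
  rows:
    - {"jaw": 0,"tx": 0,"ty": 0,"tz": 0,"rx": 0,"ry": 0,"rz": 0}
    - {"jaw": 0,"tx": 0,"ty": 0,"tz": 0,"rx": 0,"ry": 0,"rz": 0}
    - {"jaw": 0,"tx": 0,"ty": 0,"tz": 0,"rx": 0,"ry": 0,"rz": 0}
    - {"jaw": 0,"tx": 0,"ty": 0,"tz": 0,"rx": 0,"ry": 0,"rz": 0}
    - {"jaw": 0,"tx": 0,"ty": 0,"tz": -0.2,"rx": 0,"ry": 0,"rz": 0}
    - {"jaw": 0,"tx": 0,"ty": 0,"tz": -0.6,"rx": 0,"ry": 0,"rz": 0}
    - {"jaw": 0,"tx": 0,"ty": 0,"tz": -1,"rx": 0,"ry": 0,"rz": 0}
    - {"jaw": 0,"tx": 0,"ty": 0,"tz": -1,"rx": 0,"ry": 0,"rz": 0}
    - {"jaw": 0,"tx": 0,"ty": 0,"tz": -1,"rx": 0,"ry": 0,"rz": 0}
    - {"jaw": 0,"tx": 0,"ty": 0,"tz": -1,"rx": 0,"ry": 0,"rz": 0}

```text
time: 6.65
tool_pos: [0.4248, -0.2587, 0.2449]
tcp_rot: [0.945, 2.996, -0.0]
ft_force: [-0.1, -0.8, -0.2]
width: 0.152
finger_force: 30.3
```

```bash
python3 - <<'E'
from h import *
im,d,c=shot('wrist','w3.png')
plan([(.38,.02,.34,55,8,0),(.42,.29,.38,55,6,0),(.472,.400,.32,55,3,0),(.472,.400,.20,55,4,0)],False)
E
```

```text
at [ 0.4279 -0.2613  0.2512] phi 55.0 tilt z [ 0.0094 -0.0092 -0.9999] F [ 1.4 -1.5  2.9] w 13.1 t 6.7
[{"jaw":0,"tx":0.5,"ty":0.51,"tz":-0.23,"rx":0.0,"ry":0.0,"rz":0.0},{"jaw":0,"tx":0.5,"ty":0.5,"tz":-0.23,"rx":0.0,"ry":0.0,"rz":0.0},{"jaw":0,"tx":0.5,"ty":0.51,"tz":-0.23,"rx":0.0,"ry":0.0,"rz":0.0},{"jaw":0,"tx":0.49,"ty":0.51,"tz":-0.23,"rx":0.0,"ry":0.0,"rz":0.0},{"jaw":0,"tx":0.5,"ty":0.51,"tz":-0.23,"rx":0.0,"ry":0.0,"rz":0.0},{"jaw":0,"tx":0.5,"ty":0.5,"tz":-0.23,"rx":0.0,"ry":0.0,"rz":0.0},{"jaw":0,"tx":0.5,"ty":0.51,"tz":-0.23,"rx":0.0,"ry":0.0,"rz":0.0},{"jaw":0,"tx":0.5,"ty":0.51,"tz":-0.23,"rx":0.0,"ry":0.0,"rz":0.0},{"jaw":0,"tx":0.4,"ty":0.81,"tz":-0.14,"rx":0.0,"ry":0.0,"rz":0.0},{"jaw":0,"tx":0.41,"ty":0.82,"tz":-0.14,"rx":0.0,"ry":0.0,"rz":0.0}]
[{"jaw":0,"tx":0.4,"ty":0.81,"tz":-0.14,"rx":0.0,"ry":0.0,"rz":0.0},{"jaw":0,"tx":0.41,"ty":0.81,"tz":-0.14,"rx":0.0,"ry":0.0,"rz":0.0},{"jaw":0,"tx":0.4,"ty":0.82,"tz":-0.14,"rx":0.0,"ry":0.0,"rz":0.0},{"jaw":0,"tx":0.41,"ty":0.81,"tz":-0.14,"rx":0.0,"ry":0.0,"rz":0.0},{"jaw":0,"tx":0.14,"ty":0.8,"tz":0.4,"rx":0.0,"ry":0.0
[... 172 characters left out ...]
z":0.6,"rx":0.0,"ry":0.0,"rz":0.0},{"jaw":0,"tx":0.01,"ty":0.0,"tz":0.6,"rx":0.0,"ry":0.0,"rz":0.0},{"jaw":0,"tx":0.0,"ty":0.0,"tz":0.6,"rx":0.0,"ry":0.0,"rz":0.0}]
[{"jaw":0,"tx":0.01,"ty":0.01,"tz":0.6,"rx":0.0,"ry":0.0,"rz":0.0},{"jaw":0,"tx":0,"ty":0,"tz":0,"rx":0,"ry":0,"rz":0},{"jaw":0,"tx":0,"ty":0,"tz":0,"rx":0,"ry":0,"rz":0},{"jaw":0,"tx":0,"ty":0,"tz":0,"rx":0,"ry":0,"rz":0},{"jaw":0,"tx":0,"ty":0,"tz":0,"rx":0,"ry":0,"rz":0},{"jaw":0,"tx":0,"ty":0,"tz":0,"rx":0,"ry":0,"rz":0},{"jaw":0,"tx":0,"ty":0,"tz":0,"rx":0,"ry":0,"rz":0},{"jaw":0,"tx":0,"ty":0,"tz":0,"rx":0,"ry":0,"rz":0},{"jaw":0,"tx":0,"ty":0,"tz":0,"rx":0,"ry":0,"rz":0},{"jaw":0,"tx":0,"ty":0,"tz":0,"rx":0,"ry":0,"rz":0}]
```

View pics/w3.png

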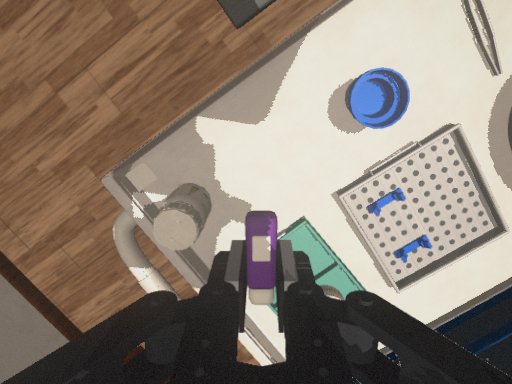

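The lancet is held square in the pads, at (261,250). Now carry it to the pot.

Request:
move_arm:
  rows:
    - {"jaw": 0,"tx": 0.5,"ty": 0.5,"tz": -0.23,"rx": 0,"ry": 0,"rz": 0}
    - {"jaw": 0,"tx": 0.5,"ty": 0.5,"tz": -0.23,"rx": 0,"ry": 0,"rz": 0}
    - {"jaw": 0,"tx": 0.5,"ty": 0.5,"tz": -0.23,"rx": 0,"ry": 0,"rz": 0}
    - {"jaw": 0,"tx": 0.5,"ty": 0.5,"tz": -0.23,"rx": 0,"ry": 0,"rz": 0}
    - {"jaw": 0,"tx": 0.5,"ty": 0.5,"tz": -0.23,"rx": 0,"ry": 0,"rz": 0}
    - {"jaw": 0,"tx": 0.5,"ty": 0.5,"tz": -0.23,"rx": 0,"ry": 0,"rz": 0}
    - {"jaw": 0,"tx": 0.5,"ty": 0.5,"tz": -0.23,"rx": 0,"ry": 0,"rz": 0}
    - {"jaw": 0,"tx": 0.5,"ty": 0.5,"tz": -0.23,"rx": 0,"ry": 0,"rz": 0}
    - {"jaw": 0,"tx": 0.4,"ty": 0.8,"tz": -0.14,"rx": 0,"ry": 0,"rz": 0}
    - {"jaw": 0,"tx": 0.4,"ty": 0.8,"tz": -0.14,"rx": 0,"ry": 0,"rz": 0}

```text
time: 7.95
tool_pos: [0.3888, 0.1091, 0.3493]
tcp_rot: [0.945, 2.995, 0.0]
ft_force: [0.7, -0.3, -0.2]
width: 0.15
finger_force: 30.3
```

Request:
move_arm:
  rows:
    - {"jaw": 0,"tx": 0.4,"ty": 0.8,"tz": -0.14,"rx": 0,"ry": 0,"rz": 0}
    - {"jaw": 0,"tx": 0.4,"ty": 0.8,"tz": -0.14,"rx": 0,"ry": 0,"rz": 0}
    - {"jaw": 0,"tx": 0.4,"ty": 0.8,"tz": -0.14,"rx": 0,"ry": 0,"rz": 0}
    - {"jaw": 0,"tx": 0.4,"ty": 0.8,"tz": -0.14,"rx": 0,"ry": 0,"rz": 0}
    - {"jaw": 0,"tx": 0.15,"ty": 0.8,"tz": 0,"rx": 0,"ry": 0,"rz": 0}
    - {"jaw": 0,"tx": 0.15,"ty": 0.8,"tz": 0,"rx": 0,"ry": 0,"rz": 0}
    - {"jaw": 0,"tx": 0.15,"ty": 0.8,"tz": 0.2,"rx": 0,"ry": 0,"rz": 0}
    - {"jaw": 0,"tx": 0,"ty": 0.1,"tz": 0.4,"rx": 0,"ry": 0,"rz": 0}
    - {"jaw": 0,"tx": 0,"ty": 0,"tz": 0,"rx": 0,"ry": 0,"rz": 0}
    - {"jaw": 0,"tx": 0,"ty": 0,"tz": 0,"rx": 0,"ry": 0,"rz": 0}

```text
time: 9.2
tool_pos: [0.4687, 0.3997, 0.3474]
tcp_rot: [0.945, 2.996, -0.0]
ft_force: [0.1, 0.2, 0.3]
width: 0.151
finger_force: 30.3
```

```bash
python3 - <<'E'
from h import *
plan([(.470,.399,.30,55,2,0),(.470,.399,.175,55,4,0)])
E
```

```text
at [0.4687 0.3997 0.3474] phi 55.0 tilt z [ 2.e-04 -1.e-04 -1.e+00] F [0.1 0.2 0.3] w 12.9 t 9.2
[{"jaw":0,"tx":-0.01,"ty":0.0,"tz":0.47,"rx":0.0,"ry":0.0,"rz":0.0},{"jaw":0,"tx":-0.02,"ty":0.0,"tz":0.48,"rx":0.0,"ry":0.0,"rz":0.0},{"jaw":0,"tx":0.0,"ty":0.0,"tz":0.62,"rx":0.0,"ry":0.0,"rz":0.0},{"jaw":0,"tx":0.0,"ty":0.0,"tz":0.63,"rx":0.0,"ry":0.0,"rz":0.0},{"jaw":0,"tx":0.0,"ty":0.0,"tz":0.62,"rx":0.0,"ry":0.0,"rz":0.0},{"jaw":0,"tx":0.0,"ty":0.0,"tz":0.63,"rx":0.0,"ry":0.0,"rz":0.0},{"jaw":0,"tx":0,"ty":0,"tz":0,"rx":0,"ry":0,"rz":0},{"jaw":0,"tx":0,"ty":0,"tz":0,"rx":0,"ry":0,"rz":0},{"jaw":0,"tx":0,"ty":0,"tz":0,"rx":0,"ry":0,"rz":0},{"jaw":0,"tx":0,"ty":0,"tz":0,"rx":0,"ry":0,"rz":0}]
```

Request:
move_arm:
  rows:
    - {"jaw": 0,"tx": 0,"ty": 0,"tz": 0.6,"rx": 0,"ry": 0,"rz": 0}
    - {"jaw": 0,"tx": 0,"ty": 0,"tz": 0.7,"rx": 0,"ry": 0,"rz": 0}
    - {"jaw": 0,"tx": 0,"ty": 0,"tz": 0.7,"rx": 0,"ry": 0,"rz": 0}
    - {"jaw": 0,"tx": 0,"ty": 0,"tz": 0.7,"rx": 0,"ry": 0,"rz": 0}
    - {"jaw": 0,"tx": 0,"ty": 0,"tz": 0.7,"rx": 0,"ry": 0,"rz": 0}
    - {"jaw": 0,"tx": 0,"ty": 0,"tz": 0,"rx": 0,"ry": 0,"rz": 0}
    - {"jaw": 40,"tx": 0,"ty": 0,"tz": 0,"rx": 0,"ry": 0,"rz": 0}
    - {"jaw": 40,"tx": 0,"ty": 0,"tz": 0,"rx": 0,"ry": 0,"rz": 0}
    - {"jaw": 40,"tx": 0,"ty": 0,"tz": 0,"rx": 0,"ry": 0,"rz": 0}
    - {"jaw": 40,"tx": 0,"ty": 0,"tz": 0,"rx": 0,"ry": 0,"rz": 0}

```text
time: 10.45
tool_pos: [0.4692, 0.4003, 0.1776]
tcp_rot: [0.945, 2.995, 0.001]
ft_force: [0.1, 0.5, -0.3]
width: 0.469
finger_force: 0.0
```

Request:
move_arm:
  rows:
    - {"jaw": 40,"tx": 0,"ty": 0,"tz": -0.3,"rx": 0,"ry": 0,"rz": 0}
    - {"jaw": 40,"tx": 0,"ty": 0,"tz": -0.7,"rx": 0,"ry": 0,"rz": 0}
    - {"jaw": 40,"tx": 0,"ty": 0,"tz": -0.7,"rx": 0,"ry": 0,"rz": 0}
    - {"jaw": 40,"tx": 0,"ty": 0,"tz": -0.7,"rx": 0,"ry": 0,"rz": 0}
    - {"jaw": 40,"tx": 0,"ty": 0,"tz": -0.7,"rx": 0,"ry": 0,"rz": 0}
    - {"jaw": 40,"tx": 0,"ty": 0,"tz": -0.7,"rx": 0,"ry": 0,"rz": 0}
    - {"jaw": 0,"tx": 0,"ty": 0,"tz": -0.2,"rx": 0,"ry": 0,"rz": 0}
    - {"jaw": 0,"tx": 0,"ty": 0,"tz": 0,"rx": 0,"ry": 0,"rz": 0}
    - {"jaw": 0,"tx": 0,"ty": 0,"tz": 0,"rx": 0,"ry": 0,"rz": 0}
    - {"jaw": 0,"tx": 0,"ty": 0,"tz": 0,"rx": 0,"ry": 0,"rz": 0}

```text
time: 11.7
tool_pos: [0.4684, 0.3998, 0.375]
tcp_rot: [-0.944, -2.994, 0.004]
ft_force: [0.1, 0.3, -0.1]
width: 0.0
finger_force: 0.0
```

```bash
python3 - <<'E'
from h import *
im,d,c=shot('wrist','w4.png'); P=cloud(d,c)
X,Y,Z=P[...,0],P[...,1],P[...,2]; hsv=cv2.cvtColor(im,cv2.COLOR_RGB2HSV).astype(int)
m=(hsv[...,0]>125)&(hsv[...,0]<160)&(hsv[...,1]>70); print('purple',m.sum(),np.median(P[m],0) if m.any() else '')
plan([(.40,.22,.39,63,6,0),(.40,.22,.24,63,4,0)])
E
```

```text
purple 197 [0.46208694 0.41607763 0.45352043]
at [0.4685 0.3998 0.3753] phi 55.0 tilt z [-0.0025 -0.0014 -1.    ] F [-0.  -0.  -0.1] w -0.2 t 11.75
[{"jaw":0,"tx":-0.16,"ty":-0.62,"tz":-0.05,"rx":-0.01,"ry":-0.01,"rz":-0.13},{"jaw":0,"tx":-0.14,"ty":-0.63,"tz":-0.05,"rx":0.0,"ry":0.0,"rz":-0.14},{"jaw":0,"tx":-0.13,"ty":-0.63,"tz":-0.04,"rx":0.0,"ry":0.0,"rz":-0.13},{"jaw":0,"tx":-0.11,"ty":-0.63,"tz":-0.05,"rx":0.0,"ry":0.0,"rz":-0.13},{"jaw":0,"tx":-0.1,"ty":-0.63,"tz":-0.05,"rx":0.0,"ry":0.0,"rz":-0.14},{"jaw":0,"tx":-0.08,"ty":-0.64,"tz":-0.05,"rx":-0.01,"ry":0.0,"rz":-0.13},{"jaw":0,"tx":0.0,"ty":0.0,"tz":0.75,"rx":0.0,"ry":0.0,"rz":0.0},{"jaw":0,"tx":0.0,"ty":0.0,"tz":0.75,"rx":0.0,"ry":0.0,"rz":0.0},{"jaw":0,"tx":0.0,"ty":0.0,"tz":0.75,"rx":0.0,"ry":0.0,"rz":0.0},{"jaw":0,"tx":0.0,"ty":0.0,"tz":0.75,"rx":0.0,"ry":0.0,"rz":0.0}]
```

View pics/w4.png

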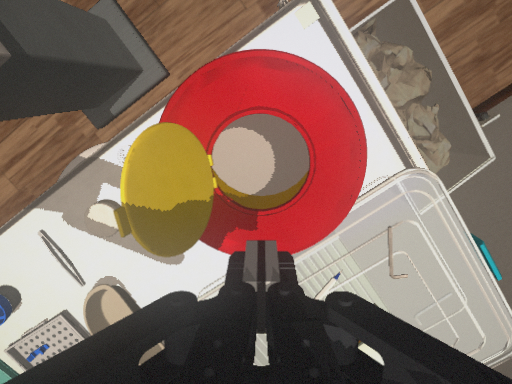

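The view shows the open flap at (168,190), the mouth at (260,160) with no lancet on the lid or in the jaws, so it went through. Next I swing the flap, pushing from its robot side.

```bash
python3 - <<'E'
from h import *
plan([(.386,.232,.38,153.7,10,0)],False)
E
```

```text
at [0.4685 0.3998 0.3753] phi 55.0 tilt z [-0.0025 -0.0014 -1.    ] F [-0.  -0.  -0.1] w -0.2 t 11.75
[{"jaw":0,"tx":-0.06,"ty":-0.37,"tz":-0.01,"rx":0.0,"ry":0.0,"rz":-0.99},{"jaw":0,"tx":0.01,"ty":-0.37,"tz":-0.01,"rx":0.0,"ry":0.0,"rz":-0.98},{"jaw":0,"tx":0.07,"ty":-0.37,"tz":-0.01,"rx":0.0,"ry":0.0,"rz":-0.99},{"jaw":0,"tx":0.13,"ty":-0.35,"tz":0.0,"rx":0.0,"ry":0.0,"rz":-0.99},{"jaw":0,"tx":0.19,"ty":-0.32,"tz":-0.01,"rx":0.0,"ry":0.0,"rz":-0.99},{"jaw":0,"tx":0.25,"ty":-0.28,"tz":-0.01,"rx":0.0,"ry":0.0,"rz":-0.98},{"jaw":0,"tx":0.29,"ty":-0.24,"tz":-0.01,"rx":0.0,"ry":0.0,"rz":-0.99},{"jaw":0,"tx":0.32,"ty":-0.19,"tz":-0.01,"rx":0.0,"ry":0.0,"rz":-0.99},{"jaw":0,"tx":0.35,"ty":-0.13,"tz":-0.01,"rx":0.0,"ry":0.0,"rz":-0.98},{"jaw":0,"tx":0.37,"ty":-0.06,"tz":0.0,"rx":0.0,"ry":0.0,"rz":-0.99}]
```

Request:
move_arm:
  rows:
    - {"jaw": 0,"tx": -0.06,"ty": -0.37,"tz": -0.01,"rx": 0,"ry": 0,"rz": -0.99}
    - {"jaw": 0,"tx": 0.01,"ty": -0.37,"tz": -0.01,"rx": 0,"ry": 0,"rz": -0.98}
    - {"jaw": 0,"tx": 0.07,"ty": -0.37,"tz": -0.01,"rx": 0,"ry": 0,"rz": -0.99}
    - {"jaw": 0,"tx": 0.13,"ty": -0.35,"tz": 0,"rx": 0,"ry": 0,"rz": -0.99}
    - {"jaw": 0,"tx": 0.19,"ty": -0.32,"tz": -0.01,"rx": 0,"ry": 0,"rz": -0.99}
    - {"jaw": 0,"tx": 0.25,"ty": -0.28,"tz": -0.01,"rx": 0,"ry": 0,"rz": -0.98}
    - {"jaw": 0,"tx": 0.29,"ty": -0.24,"tz": -0.01,"rx": 0,"ry": 0,"rz": -0.99}
    - {"jaw": 0,"tx": 0.32,"ty": -0.19,"tz": -0.01,"rx": 0,"ry": 0,"rz": -0.99}
    - {"jaw": 0,"tx": 0.35,"ty": -0.13,"tz": -0.01,"rx": 0,"ry": 0,"rz": -0.98}
    - {"jaw": 0,"tx": 0.37,"ty": -0.06,"tz": 0,"rx": 0,"ry": 0,"rz": -0.99}

```text
time: 13.0
tool_pos: [0.386, 0.2318, 0.3803]
tcp_rot: [1.665, -2.663, -0.0]
ft_force: [0.1, -0.5, -1.1]
width: 0.004
finger_force: 0.0
```

Request:
move_arm:
  rows:
    - {"jaw": 0,"tx": 0,"ty": 0,"tz": 0.5,"rx": 0,"ry": 0,"rz": 0}
    - {"jaw": 0,"tx": 0,"ty": 0,"tz": 0.8,"rx": 0,"ry": 0,"rz": 0}
    - {"jaw": 0,"tx": 0,"ty": 0,"tz": 0.8,"rx": 0,"ry": 0,"rz": 0}
    - {"jaw": 0,"tx": 0,"ty": 0,"tz": 0.8,"rx": 0,"ry": 0,"rz": 0}
    - {"jaw": 0,"tx": -0.4,"ty": 0,"tz": 0,"rx": 0,"ry": 0,"rz": 0}
    - {"jaw": 0,"tx": -0.3,"ty": 0,"tz": 0,"rx": 0,"ry": 0,"rz": 0}
    - {"jaw": 0,"tx": -0.2,"ty": 0,"tz": 0,"rx": 0,"ry": 0,"rz": 0}
    - {"jaw": 0,"tx": -0.2,"ty": 0,"tz": 0,"rx": 0,"ry": 0,"rz": 0}
    - {"jaw": 0,"tx": -0.2,"ty": 0,"tz": 0,"rx": 0,"ry": 0,"rz": 0}
    - {"jaw": 0,"tx": -0.2,"ty": 0,"tz": 0,"rx": 0,"ry": 0,"rz": 0}

```text
time: 14.25
tool_pos: [0.4198, 0.2999, 0.2361]
tcp_rot: [1.658, -2.668, 0.001]
ft_force: [-2.0, -3.6, 10.5]
width: -0.002
finger_force: 0.0
```

```bash
cat >> h.py <<'E'
def sz(p):
    u=np.array([.443,.8965]); return (p[:2]-[.444,.349])@u*1000,(p[2]-.176)*1000
E
python3 - <<'E'
from h import *
p,R,phi,o=pose(); print(p,phi,R[:,2],o['ft_force'],o['width'],sz(p))
E
```

```text
[0.41980654 0.29992928 0.23610267] 153.69889918462826 [-3.80562695e-05 -4.21727967e-04 -9.99999910e-01] [-2.00463868 -3.64218217 10.4979799 ] -0.0015124415981735424 (np.float64(-54.709600272294345), np.float64(60.102672272296154))
```

Request:
move_arm:
  rows:
    - {"jaw": 0,"tx": -0.16,"ty": 0,"tz": 0,"rx": 0,"ry": 0,"rz": 0}
    - {"jaw": 0,"tx": -0.16,"ty": 0,"tz": 0,"rx": 0,"ry": 0,"rz": 0}
    - {"jaw": 0,"tx": -0.16,"ty": 0,"tz": 0,"rx": 0,"ry": 0,"rz": 0}
    - {"jaw": 0,"tx": -0.16,"ty": 0,"tz": 0,"rx": 0,"ry": 0,"rz": 0}
    - {"jaw": 0,"tx": -0.16,"ty": 0,"tz": 0,"rx": 0,"ry": 0,"rz": 0}
    - {"jaw": 0,"tx": -0.16,"ty": 0,"tz": 0,"rx": 0,"ry": 0,"rz": 0}
    - {"jaw": 0,"tx": -0.16,"ty": 0,"tz": 0,"rx": 0,"ry": 0,"rz": 0}
    - {"jaw": 0,"tx": -0.16,"ty": 0,"tz": 0,"rx": 0,"ry": 0,"rz": 0}
    - {"jaw": 0,"tx": -0.16,"ty": 0,"tz": 0,"rx": 0,"ry": 0,"rz": 0}
    - {"jaw": 0,"tx": -0.16,"ty": 0,"tz": 0,"rx": 0,"ry": 0,"rz": 0}

```text
time: 15.5
tool_pos: [0.4554, 0.3718, 0.2359]
tcp_rot: [-1.657, 2.668, 0.0]
ft_force: [-0.1, -0.4, -0.2]
width: 0.002
finger_force: 0.2
```

```bash
python3 - <<'E'
from h import *
p,R,phi,o=pose(); print(p,o['ft_force'],sz(p))
for n in ('scene',):
    im,d,c=shot(n,n+'5.png'); P=cloud(d,c); X,Y,Z=P[...,0],P[...,1],P[...,2]; hsv=cv2.cvtColor(im,cv2.COLOR_RGB2HSV).astype(int)
    m=(X>.3)&(X<.7)&(Y>.2)&(Y<.6)&(Z>.18)&(Z<.4)&(hsv[...,0]>15)&(hsv[...,0]<35)&(hsv[...,1]>130)
    q=P[m]; print(m.sum(),q.mean(0),q.max(0)); s=(q[:,:2]-[.444,.349])@[.443,.8965]; print(np.c_[s,q[:,2]-.176][::max(1,len(q)//10)].round(3).tolist())
E
```

```text
[0.45543229 0.37183842 0.23588388] [-0.07697338 -0.44927189 -0.15894279] (np.float64(25.53914905431779), np.float64(59.88388415376683))
769 [0.45523733 0.37209833 0.21945451] [0.50885998 0.41236268 0.28642763]
[[0.036, 0.11], [0.046, 0.077], [0.019, 0.073], [0.035, 0.057], [0.029, 0.046], [0.027, 0.046], [0.022, 0.038], [0.017, 0.029], [0.015, 0.025], [0.006, 0.015], [0.005, 0.004]]
```

Request:
move_arm:
  rows:
    - {"jaw": 0,"tx": -0.2,"ty": 0,"tz": 0,"rx": 0,"ry": 0,"rz": 0}
    - {"jaw": 0,"tx": -0.2,"ty": 0,"tz": 0.05,"rx": 0,"ry": 0,"rz": 0}
    - {"jaw": 0,"tx": -0.15,"ty": 0,"tz": 0.1,"rx": 0,"ry": 0,"rz": 0}
    - {"jaw": 0,"tx": -0.15,"ty": 0,"tz": 0.12,"rx": 0,"ry": 0,"rz": 0}
    - {"jaw": 0,"tx": -0.1,"ty": 0,"tz": 0.13,"rx": 0,"ry": 0,"rz": 0}
    - {"jaw": 0,"tx": -0.1,"ty": 0,"tz": 0.15,"rx": 0,"ry": 0,"rz": 0}
    - {"jaw": 0,"tx": 0,"ty": 0,"tz": 0.15,"rx": 0,"ry": 0,"rz": 0}
    - {"jaw": 0,"tx": 0,"ty": 0,"tz": 0.15,"rx": 0,"ry": 0,"rz": 0}
    - {"jaw": 0,"tx": 0,"ty": 0,"tz": 0.1,"rx": 0,"ry": 0,"rz": 0}
    - {"jaw": 0,"tx": 0,"ty": 0,"tz": 0.05,"rx": 0,"ry": 0,"rz": 0}

```text
time: 16.8
tool_pos: [0.4749, 0.4114, 0.1854]
tcp_rot: [1.657, -2.668, 0.0]
ft_force: [0.0, 0.9, 0.1]
width: -0.001
finger_force: 0.0
```

```bash
python3 - <<'E'
from h import *
p,R,phi,o=pose(); print(p,o['ft_force'],sz(p))
E
```

```text
[0.47488243 0.41141634 0.18537046] [0.03344913 0.85396743 0.12702591] (np.float64(69.63716674444478), np.float64(9.370460662823877))
```

Request:
move_arm:
  rows:
    - {"jaw": 0,"tx": 0,"ty": 0,"tz": 0.03,"rx": 0,"ry": 0,"rz": 0}
    - {"jaw": 0,"tx": 0,"ty": 0,"tz": 0.03,"rx": 0,"ry": 0,"rz": 0}
    - {"jaw": 0,"tx": 0,"ty": 0,"tz": 0.03,"rx": 0,"ry": 0,"rz": 0}
    - {"jaw": 0,"tx": 0,"ty": 0,"tz": 0.01,"rx": 0,"ry": 0,"rz": 0}
    - {"jaw": 0,"tx": 0,"ty": 0,"tz": 0,"rx": 0,"ry": 0,"rz": 0}
    - {"jaw": 0,"tx": 0,"ty": 0,"tz": 0,"rx": 0,"ry": 0,"rz": 0}
    - {"jaw": 0,"tx": 0,"ty": 0,"tz": 0,"rx": 0,"ry": 0,"rz": 0}
    - {"jaw": 0,"tx": 0,"ty": 0,"tz": 0,"rx": 0,"ry": 0,"rz": 0}
    - {"jaw": 0,"tx": 0,"ty": 0,"tz": 0,"rx": 0,"ry": 0,"rz": 0}
    - {"jaw": 0,"tx": 0,"ty": 0,"tz": 0,"rx": 0,"ry": 0,"rz": 0}

```text
time: 18.05
tool_pos: [0.4751, 0.4116, 0.1808]
tcp_rot: [-1.658, 2.669, -0.0]
ft_force: [0.0, 0.0, 0.8]
width: -0.0
finger_force: 0.0
```

```bash
python3 - <<'E'
from h import *
p,R,phi,o=pose(); print(p,o['ft_force'],sz(p))
im,d,c=shot('scene','scene6.png'); P=cloud(d,c); X,Y,Z=P[...,0],P[...,1],P[...,2]; hsv=cv2.cvtColor(im,cv2.COLOR_RGB2HSV).astype(int)
m=(X>.3)&(X<.7)&(Y>.2)&(Y<.6)&(Z>.16)&(Z<.4)&(hsv[...,0]>15)&(hsv[...,0]<35)&(hsv[...,1]>130)
q=P[m]; s=(q[:,:2]-[.444,.349])@[.443,.8965]; A=np.c_[s,np.ones(len(s))]; print(m.sum(),np.linalg.lstsq(A,q[:,2]-.176,rcond=None)[0],s.min(),s.max())
E
```

```text
[0.4750919  0.41162264 0.18081372] [0.02699623 0.02445068 0.75529074] (np.float64(69.91490310996923), np.float64(4.813716614996855))
408 [0.01579142 0.00247892] -0.010344229367577517 0.12193031197564823
```

```bash
python3 - <<'E'
from h import *
z=np.load('side0.npz')
for n in('side','scene'):
    P=np.load(n+'0.npz')['P']; X,Y,Z=P[...,0],P[...,1],P[...,2]
    m=(X>.49)&(X<.7)&(Y>-.06)&(Y<.10)
    for a,b in((.001,.010),(.010,.02),(.034,.046)):
        # floor pixels: surrounded -> largest comp inside rim hull
        hull=cv2.convexHull((P[m&(Z>.034)&(Z<.046)][:,:2]*1000).astype(np.float32))
        q=P[m&(Z>a)&(Z<b)]; q=q[[cv2.pointPolygonTest(hull,(float(x*1000),float(y*1000)),True)>6 for x,y,_ in q]] if b<.03 else q
        print(n,a,len(q),cv2.minAreaRect((q[:,:2]*1000).astype(np.float32)),q.mean(0).round(3))
        for x0 in (.53,.56,.59,.62,.65):
            s=q[abs(q[:,0]-x0)<.006]; 
            if len(s): print('   x',x0,'y',s[:,1].min().round(3),s[:,1].max().round(3),len(s))
plan([(.475,.411,.179,153.7,1,0),(.475,.411,.30,140,4,0),(.4355,-.129,.25,-4,15,80)],False)
E
```

```text
side 0.001 432 ((586.525146484375, 14.870584487915039), (76.37889099121094, 150.1271209716797), 86.5949478149414) [0.594 0.02  0.004]
   x 0.53 y -0.002 0.049 14
   x 0.56 y -0.013 0.053 41
   x 0.59 y -0.023 0.052 42
   x 0.62 y -0.016 0.051 44
   x 0.65 y -0.004 0.047 32
side 0.01 87 ((595.526611328125, 17.632253646850586), (75.46368408203125, 145.6102294921875), 87.83843994140625) [0.621 0.036 0.015]
   x 0.53 y 0.008 0.056 4
   x 0.56 y 0.054 0.057 4
   x 0.59 y 0.05 0.054 4
   x 0.62 y -0.019 0.054 5
   x 0.65 y -0.007 0.05 11
side 0.034 204 ((592.037109375, 17.095947265625), (93.72574615478516, 175.96844482421875), 86.47118377685547) [0.594 0.028 0.039]
   x 0.53 y -0.009 0.067 12
   x 0.56 y -0.024 0.066 9
   x 0.59 y -0.029 0.062 7
   x 0.62 y -0.027 0.062 10
   x 0.65 y -0.017 0.06 11
scene 0.001 369 ((586.456298828125, 17.538501739501953), (78.19647216796875, 147.2769012451172), 87.49092864990234) [0.596 0.028 0.005]
   x 0.53 y 0.003 0.055 14
   x 0.56 y -0.016 0.056 30
   x 0.59 y -0.02 0.057 38
   x 0.62 y -0.02 0.053 39
   x 0.65 y -0.004 0.053 32
scene 0.01 185 ((592.5
[... 1304 characters left out ...]
,"tx":0.08,"ty":-0.71,"tz":0.07,"rx":0.0,"ry":0.0,"rz":0.96},{"jaw":80,"tx":-0.04,"ty":-0.72,"tz":0.07,"rx":0.0,"ry":0.0,"rz":0.96},{"jaw":80,"tx":-0.17,"ty":-0.71,"tz":0.06,"rx":0.0,"ry":0.0,"rz":0.96},{"jaw":80,"tx":-0.28,"ty":-0.66,"tz":0.07,"rx":0.0,"ry":0.0,"rz":0.96},{"jaw":80,"tx":-0.38,"ty":-0.62,"tz":0.06,"rx":0.0,"ry":0.0,"rz":0.96},{"jaw":80,"tx":-0.48,"ty":-0.53,"tz":0.07,"rx":0.0,"ry":0.0,"rz":0.96},{"jaw":80,"tx":-0.57,"ty":-0.45,"tz":0.07,"rx":0.0,"ry":0.0,"rz":0.96},{"jaw":80,"tx":-0.63,"ty":-0.35,"tz":0.06,"rx":0.0,"ry":0.0,"rz":0.96},{"jaw":80,"tx":-0.68,"ty":-0.24,"tz":0.07,"rx":0.0,"ry":0.0,"rz":0.96},{"jaw":80,"tx":-0.71,"ty":-0.12,"tz":0.07,"rx":0.0,"ry":0.0,"rz":0.96}]
```

Request:
move_arm:
  rows:
    - {"jaw": 0,"tx": 0,"ty": 0,"tz": 0.06,"rx": 0,"ry": 0,"rz": 0}
    - {"jaw": 0,"tx": 0,"ty": 0,"tz": -0.63,"rx": 0,"ry": 0,"rz": 0.34}
    - {"jaw": 0,"tx": 0,"ty": 0,"tz": -0.6,"rx": 0,"ry": 0,"rz": 0.34}
    - {"jaw": 0,"tx": 0,"ty": 0,"tz": -0.61,"rx": 0,"ry": 0,"rz": 0.35}
    - {"jaw": 0,"tx": 0,"ty": 0,"tz": -0.6,"rx": 0,"ry": 0,"rz": 0.34}
    - {"jaw": 80,"tx": 0.59,"ty": -0.42,"tz": 0.07,"rx": 0,"ry": 0,"rz": 0.96}
    - {"jaw": 80,"tx": 0.5,"ty": -0.52,"tz": 0.06,"rx": 0,"ry": 0,"rz": 0.96}
    - {"jaw": 80,"tx": 0.42,"ty": -0.59,"tz": 0.07,"rx": 0,"ry": 0,"rz": 0.96}
    - {"jaw": 80,"tx": 0.31,"ty": -0.65,"tz": 0.07,"rx": 0,"ry": 0,"rz": 0.96}
    - {"jaw": 80,"tx": 0.19,"ty": -0.7,"tz": 0.06,"rx": 0,"ry": 0,"rz": 0.96}

```text
time: 19.35
tool_pos: [0.4618, 0.2302, 0.2832]
tcp_rot: [-0.046, 3.141, -0.0]
ft_force: [0.7, 0.3, 0.6]
width: 0.932
finger_force: 0.0
```

Request:
move_arm:
  rows:
    - {"jaw": 80,"tx": 0.08,"ty": -0.71,"tz": 0.07,"rx": 0,"ry": 0,"rz": 0.96}
    - {"jaw": 80,"tx": -0.04,"ty": -0.72,"tz": 0.07,"rx": 0,"ry": 0,"rz": 0.96}
    - {"jaw": 80,"tx": -0.17,"ty": -0.71,"tz": 0.06,"rx": 0,"ry": 0,"rz": 0.96}
    - {"jaw": 80,"tx": -0.28,"ty": -0.66,"tz": 0.07,"rx": 0,"ry": 0,"rz": 0.96}
    - {"jaw": 80,"tx": -0.38,"ty": -0.62,"tz": 0.06,"rx": 0,"ry": 0,"rz": 0.96}
    - {"jaw": 80,"tx": -0.48,"ty": -0.53,"tz": 0.07,"rx": 0,"ry": 0,"rz": 0.96}
    - {"jaw": 80,"tx": -0.57,"ty": -0.45,"tz": 0.07,"rx": 0,"ry": 0,"rz": 0.96}
    - {"jaw": 80,"tx": -0.63,"ty": -0.35,"tz": 0.06,"rx": 0,"ry": 0,"rz": 0.96}
    - {"jaw": 80,"tx": -0.68,"ty": -0.24,"tz": 0.07,"rx": 0,"ry": 0,"rz": 0.96}
    - {"jaw": 80,"tx": -0.71,"ty": -0.12,"tz": 0.07,"rx": 0,"ry": 0,"rz": 0.96}

```text
time: 20.6
tool_pos: [0.4358, -0.1296, 0.2498]
tcp_rot: [2.303, 2.136, 0.0]
ft_force: [0.9, -0.3, -0.3]
width: 0.933
finger_force: 0.0
```

```bash
python3 - <<'E'
from h import *
p,R,phi,o=pose(); print(p,phi)
im,d,c=shot('scene','scene7.png'); P=cloud(d,c); X,Y,Z=P[...,0],P[...,1],P[...,2]; hsv=cv2.cvtColor(im,cv2.COLOR_RGB2HSV).astype(int)
m=(X>.3)&(X<.7)&(Y>.2)&(Y<.6)&(Z>.16)&(Z<.4)&(hsv[...,0]>15)&(hsv[...,0]<35)&(hsv[...,1]>130)
q=P[m]; s=(q[:,:2]-[.444,.349])@[.443,.8965]; A=np.c_[s,np.ones(len(s))]; print('flap',m.sum(),np.linalg.lstsq(A,q[:,2]-.176,rcond=None)[0],s.min(),s.max())
im,d,c=shot('wrist','w7.png'); P=cloud(d,c); X,Y,Z=P[...,0],P[...,1],P[...,2]; hsv=cv2.cvtColor(im,cv2.COLOR_RGB2HSV).astype(int)
m=(X>.38)&(X<.5)&(Y>-.19)&(Y<-.07)
q=P[m&(Z>.044)&(Z<.058)]; print('cup top',len(q),q.mean(0).round(4),cv2.minEnclosingCircle((q[:,:2]*1000).astype(np.float32)),q[:,2].max())
E
```

```text
[ 0.43579594 -0.12956203  0.24981112] -4.332719561536361
flap 461 [0.01361104 0.00233033] -0.008609189133021911 0.1244647347680769
cup top 540 [ 0.4362 -0.1306  0.0503] ((436.573486328125, -127.27470397949219), 28.488636016845703) 0.05396213438117948
```

View pics/w7.png

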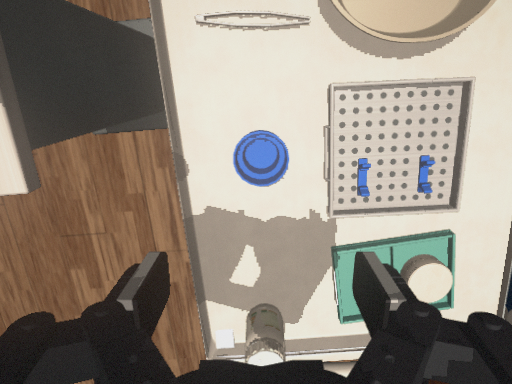

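The blue cup is centred at (261,157), directly below the tool; the flap measures shut. Descend and grip the collar only.

Request:
move_arm:
  rows:
    - {"jaw": 82,"tx": 0.03,"ty": 0.01,"tz": 0.6,"rx": 0,"ry": 0,"rz": 0}
    - {"jaw": 82,"tx": 0,"ty": 0,"tz": 0.8,"rx": 0,"ry": 0,"rz": 0}
    - {"jaw": 82,"tx": 0,"ty": 0,"tz": 0.8,"rx": 0,"ry": 0,"rz": 0}
    - {"jaw": 82,"tx": 0,"ty": 0,"tz": 0.8,"rx": 0,"ry": 0,"rz": 0}
    - {"jaw": 82,"tx": 0,"ty": 0,"tz": 0.6,"rx": 0,"ry": 0,"rz": 0}
    - {"jaw": 82,"tx": 0,"ty": 0,"tz": 0.4,"rx": 0,"ry": 0,"rz": 0}
    - {"jaw": 82,"tx": 0,"ty": 0,"tz": 0.26,"rx": 0,"ry": 0,"rz": 0}
    - {"jaw": 82,"tx": 0,"ty": 0,"tz": 0,"rx": 0,"ry": 0,"rz": 0}
    - {"jaw": 82,"tx": 0,"ty": 0,"tz": 0,"rx": 0,"ry": 0,"rz": 0}
    - {"jaw": 50,"tx": 0,"ty": 0,"tz": 0,"rx": 0,"ry": 0,"rz": 0}
  grip_force: 25

```text
time: 21.95
tool_pos: [0.4371, -0.1271, 0.0376]
tcp_rot: [2.296, 2.141, 0.001]
ft_force: [0.3, -0.7, 1.2]
width: 0.77
finger_force: 0.0
```

Request:
move_arm:
  rows:
    - {"jaw": 50,"tx": 0,"ty": 0,"tz": 0,"rx": 0,"ry": 0,"rz": 0}
    - {"jaw": 50,"tx": 0,"ty": 0,"tz": 0,"rx": 0,"ry": 0,"rz": 0}
    - {"jaw": 50,"tx": 0,"ty": 0,"tz": 0,"rx": 0,"ry": 0,"rz": 0}
    - {"jaw": 50,"tx": 0,"ty": 0,"tz": 0,"rx": 0,"ry": 0,"rz": 0.3}
    - {"jaw": 50,"tx": 0,"ty": 0,"tz": 0,"rx": 0,"ry": 0,"rz": -0.3}
    - {"jaw": 50,"tx": 0,"ty": 0,"tz": -0.03,"rx": 0,"ry": 0,"rz": 0}
    - {"jaw": 50,"tx": 0,"ty": 0,"tz": -0.06,"rx": 0,"ry": 0,"rz": 0}
    - {"jaw": 50,"tx": 0,"ty": 0,"tz": -0.06,"rx": 0,"ry": 0,"rz": 0}
    - {"jaw": 50,"tx": 0,"ty": 0,"tz": -0.06,"rx": 0,"ry": 0,"rz": 0}
    - {"jaw": 50,"tx": 0,"ty": 0,"tz": -0.06,"rx": 0,"ry": 0,"rz": 0}

```text
time: 23.2
tool_pos: [0.4365, -0.1269, 0.0505]
tcp_rot: [-2.298, -2.142, 0.0]
ft_force: [0.1, -0.2, -0.1]
width: 0.639
finger_force: 26.4
```

```bash
python3 - <<'E'
from h import *
p,R,phi,o=pose(); print(p,phi,o['width']*85.4,o['ft_force'])
im,d,c=shot('scene','s8.png')
cv2.imwrite('pics/s8c.png',cv2.resize(cv2.cvtColor(im,cv2.COLOR_RGB2BGR)[200:320,190:310],None,fx=4,fy=4,interpolation=cv2.INTER_CUBIC))
E
```

```text
[ 0.43653035 -0.12687817  0.05051893] -4.014602699769709 54.594157228168356 [ 0.05314719 -0.19975567 -0.14105461]
```

View pics/s8c.png

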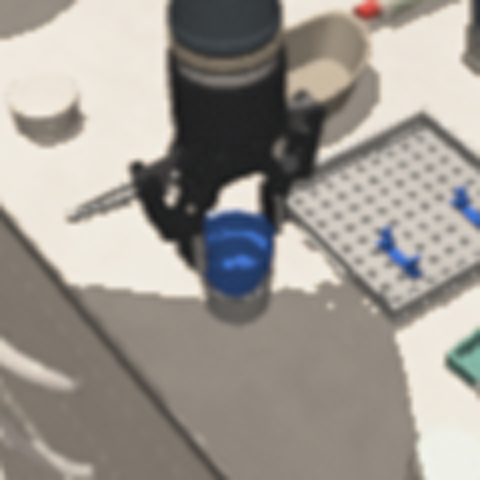

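The cup is held and lifting at (237,250), with the steel pot still below it at (237,300). Lift more and check that the pot stays down.

Request:
move_arm:
  rows:
    - {"jaw": 50,"tx": 0,"ty": 0,"tz": -0.1,"rx": 0,"ry": 0,"rz": 0}
    - {"jaw": 50,"tx": 0,"ty": 0,"tz": -0.1,"rx": 0,"ry": 0,"rz": 0}
    - {"jaw": 50,"tx": 0,"ty": 0,"tz": -0.1,"rx": 0,"ry": 0,"rz": 0}
    - {"jaw": 50,"tx": 0,"ty": 0,"tz": -0.2,"rx": 0,"ry": 0,"rz": 0}
    - {"jaw": 50,"tx": 0,"ty": 0,"tz": -0.3,"rx": 0,"ry": 0,"rz": 0}
    - {"jaw": 50,"tx": 0,"ty": 0,"tz": -0.4,"rx": 0,"ry": 0,"rz": 0}
    - {"jaw": 50,"tx": 0,"ty": 0,"tz": -0.4,"rx": 0,"ry": 0,"rz": 0}
    - {"jaw": 50,"tx": 0,"ty": 0,"tz": -0.2,"rx": 0,"ry": 0,"rz": 0}
    - {"jaw": 50,"tx": 0,"ty": 0,"tz": 0,"rx": 0,"ry": 0,"rz": 0}
    - {"jaw": 50,"tx": 0,"ty": 0,"tz": 0,"rx": 0,"ry": 0,"rz": 0}

```text
time: 24.5
tool_pos: [0.4361, -0.1267, 0.1399]
tcp_rot: [-2.297, -2.142, 0.001]
ft_force: [-1.0, -0.1, -0.2]
width: 0.641
finger_force: 26.5
```

```bash
python3 - <<'E'
from h import *
p,R,phi,o=pose(); print(p,phi,o['width']*85.4,o['ft_force'])
for n in('scene','side'):
    im,d,c=shot(n,n+'9.png'); P=cloud(d,c); X,Y,Z=P[...,0],P[...,1],P[...,2]; hsv=cv2.cvtColor(im,cv2.COLOR_RGB2HSV).astype(int)
    b=(X>.38)&(X<.5)&(Y>-.2)&(Y<-.07); bl=(hsv[...,0]>100)&(hsv[...,0]<125)&(hsv[...,1]>120)
    q=P[b&bl]; print('blue',len(q),q.min(0).round(3),q.max(0).round(3))
    q=P[b&~bl&(Z>.012)&(Z<.045)]; print('pot',len(q),q.min(0).round(3),q.max(0).round(3),cv2.minEnclosingCircle((q[q[:,2]>.025][:,:2]*1000).astype(np.float32)))
z=p[2]
plan([(.52,-.03,.15,-4,4,50),(.594,.018,.10,-4,3,50),(.594,.018,.03,-4,3,50)],False)
E
```

```text
[ 0.43614989 -0.1266861   0.13990528] -4.0091814133659955 54.743620267056954 [-0.96415739 -0.06842593 -0.20272188]
blue 302 [ 0.41  -0.157  0.119] [ 0.464 -0.1    0.157]
pot 215 [ 0.41  -0.155  0.012] [ 0.463 -0.1    0.036] ((436.0823059082031, -128.2808837890625), 27.950637817382812)
blue 92 [ 0.385 -0.178  0.115] [ 0.458 -0.104  0.423]
pot 61 [ 0.41  -0.157  0.012] [ 0.458 -0.103  0.039] ((435.74493408203125, -129.8701934814453), 27.100322723388672)
at [ 0.4361 -0.1266  0.1397] phi -4.0 tilt z [-1.4e-03  8.0e-04 -1.0e+00] F [-0.6 -0.1 -0.2] w 54.4 t 24.6
[{"jaw":50,"tx":0.51,"ty":0.38,"tz":-0.05,"rx":0.0,"ry":0.0,"rz":0.0},{"jaw":50,"tx":0.51,"ty":0.39,"tz":-0.05,"rx":0.0,"ry":0.0,"rz":0.0},{"jaw":50,"tx":0.51,"ty":0.38,"tz":-0.06,"rx":0.0,"ry":0.0,"rz":0.0},{"jaw":50,"tx":0.52,"ty":0.39,"tz":-0.05,"rx":0.0,"ry":0.0,"rz":0.0},{"jaw":50,"tx":0.35,"ty":0.47,"tz":0.33,"rx":0.0,"ry":0.0,"rz":0.0},{"jaw":50,"tx":0.35,"ty":0.47,"tz":0.34,"rx":0.0,"ry":0.0,"rz":0.0},{"jaw":50,"tx":0.36,"ty":0.47,"tz":0.33,"rx":0.0,"ry":0.0,"rz":0.0},{"jaw":50,"tx":0.0,"ty":0.0,"tz":0.47,"rx":0.0,"ry":0.0,"rz":0.0},{"jaw":50,"tx":0.0,"ty":0.0,"tz":0.46,"rx":0.0,"ry":0.0,"rz":0.0},{"jaw":50,"tx":-0.01,"ty":0.0,"tz":0.47,"rx":0.0,"ry":0.0,"rz":0.0}]
```

Request:
move_arm:
  rows:
    - {"jaw": 50,"tx": 0.51,"ty": 0.38,"tz": -0.05,"rx": 0,"ry": 0,"rz": 0}
    - {"jaw": 50,"tx": 0.51,"ty": 0.39,"tz": -0.05,"rx": 0,"ry": 0,"rz": 0}
    - {"jaw": 50,"tx": 0.51,"ty": 0.38,"tz": -0.06,"rx": 0,"ry": 0,"rz": 0}
    - {"jaw": 50,"tx": 0.52,"ty": 0.39,"tz": -0.05,"rx": 0,"ry": 0,"rz": 0}
    - {"jaw": 50,"tx": 0.35,"ty": 0.47,"tz": 0.33,"rx": 0,"ry": 0,"rz": 0}
    - {"jaw": 50,"tx": 0.35,"ty": 0.47,"tz": 0.34,"rx": 0,"ry": 0,"rz": 0}
    - {"jaw": 50,"tx": 0.36,"ty": 0.47,"tz": 0.33,"rx": 0,"ry": 0,"rz": 0}
    - {"jaw": 50,"tx": 0,"ty": 0,"tz": 0.47,"rx": 0,"ry": 0,"rz": 0}
    - {"jaw": 50,"tx": 0,"ty": 0,"tz": 0.46,"rx": 0,"ry": 0,"rz": 0}
    - {"jaw": 50,"tx": 0,"ty": 0,"tz": 0.37,"rx": 0,"ry": 0,"rz": 0}

```text
time: 25.85
tool_pos: [0.5938, 0.0181, 0.0339]
tcp_rot: [-2.296, -2.141, 0.002]
ft_force: [0.5, 0.6, 0.3]
width: 0.644
finger_force: 26.5
```

Request:
move_arm:
  rows:
    - {"jaw": 50,"tx": 0,"ty": 0,"tz": 0.04,"rx": 0,"ry": 0,"rz": 0}
    - {"jaw": 50,"tx": 0,"ty": 0,"tz": 0.04,"rx": 0,"ry": 0,"rz": 0}
    - {"jaw": 50,"tx": 0,"ty": 0,"tz": 0.04,"rx": 0,"ry": 0,"rz": 0}
    - {"jaw": 50,"tx": 0,"ty": 0,"tz": 0,"rx": 0,"ry": 0,"rz": 0}
    - {"jaw": 50,"tx": 0,"ty": 0,"tz": 0,"rx": 0,"ry": 0,"rz": 0}
    - {"jaw": 50,"tx": 0,"ty": 0,"tz": 0,"rx": 0,"ry": 0,"rz": 0}
    - {"jaw": 50,"tx": 0,"ty": 0,"tz": 0,"rx": 0,"ry": 0,"rz": 0}
    - {"jaw": 50,"tx": 0,"ty": 0,"tz": 0,"rx": 0,"ry": 0,"rz": 0}
    - {"jaw": 50,"tx": 0,"ty": 0,"tz": 0,"rx": 0,"ry": 0,"rz": 0}
    - {"jaw": 50,"tx": 0,"ty": 0,"tz": 0,"rx": 0,"ry": 0,"rz": 0}

```text
time: 27.1
tool_pos: [0.5946, 0.0179, 0.0298]
tcp_rot: [-2.298, -2.142, 0.0]
ft_force: [-0.3, -0.4, -0.4]
width: 0.64
finger_force: 26.5
```

```bash
cat >> h.py <<'E'
def st():
    p,R,phi,o=pose(); print('p',p.round(4),'phi',round(phi,2),'w',round(o['width']*85.4,1),'F',o['ft_force'].round(1),'t',round(o['time'],2),'q6',round(o['qpos'][5],2)); return p
E
python3 -c "
from h import *
st()"
```

```text
p [0.5946 0.0179 0.0298] phi -4.01 w 54.7 F [-0.3 -0.4 -0.4] t 27.1 q6 -0.09
```

Request:
move_arm:
  rows:
    - {"jaw": 50,"tx": 0,"ty": 0,"tz": 0.03,"rx": 0,"ry": 0,"rz": 0}
    - {"jaw": 50,"tx": 0,"ty": 0,"tz": 0.03,"rx": 0,"ry": 0,"rz": 0}
    - {"jaw": 50,"tx": 0,"ty": 0,"tz": 0,"rx": 0,"ry": 0,"rz": 0}
    - {"jaw": 70,"tx": 0,"ty": 0,"tz": 0,"rx": 0,"ry": 0,"rz": 0}
    - {"jaw": 76,"tx": 0,"ty": 0,"tz": 0,"rx": 0,"ry": 0,"rz": 0}
    - {"jaw": 76,"tx": 0,"ty": 0,"tz": 0,"rx": 0,"ry": 0,"rz": 0}
    - {"jaw": 76,"tx": 0,"ty": 0,"tz": -0.2,"rx": 0,"ry": 0,"rz": 0}
    - {"jaw": 76,"tx": 0,"ty": 0,"tz": -0.6,"rx": 0,"ry": 0,"rz": 0}
    - {"jaw": 76,"tx": 0,"ty": 0,"tz": -0.8,"rx": 0,"ry": 0,"rz": 0}
    - {"jaw": 76,"tx": 0,"ty": 0,"tz": -0.8,"rx": 0,"ry": 0,"rz": 0}

```text
time: 28.35
tool_pos: [0.5944, 0.0179, 0.1484]
tcp_rot: [2.298, 2.142, 0.0]
ft_force: [0.8, -0.1, -0.1]
width: 0.892
finger_force: 0.0
```

```bash
python3 - <<'E'
from h import *
st()
im,d,c=shot('side','side10.png'); P=cloud(d,c); X,Y,Z=P[...,0],P[...,1],P[...,2]; hsv=cv2.cvtColor(im,cv2.COLOR_RGB2HSV).astype(int)
bl=(hsv[...,0]>100)&(hsv[...,0]<125)&(hsv[...,1]>120)&(X>.5)&(X<.69)&(Y>-.05)&(Y<.09)&(Z<.08)
q=P[bl]; print('blue',len(q),q.min(0).round(3),q.max(0).round(3),q.mean(0))
plan([(.436,-.129,.16,-4,6,80),(.436,-.129,.06,-4,4,80)])
E
```

```text
p [0.5944 0.0179 0.1484] phi -4.01 w 76.2 F [ 0.8 -0.1 -0.1] t 28.35 q6 -0.09
blue 161 [ 0.565 -0.011  0.002] [0.622 0.043 0.047] [0.60007218 0.01874205 0.02318532]
at [0.5979 0.0176 0.154 ] phi -4.0 tilt z [ 0.0102 -0.0016 -0.9999] F [ 1.  -0.9  2.6] w 76.0 t 28.4
[{"jaw":80,"tx":-0.53,"ty":-0.5,"tz":-0.02,"rx":0.06,"ry":0.01,"rz":0.0},{"jaw":80,"tx":-0.52,"ty":-0.51,"tz":-0.03,"rx":0.0,"ry":0.0,"rz":0.0},{"jaw":80,"tx":-0.53,"ty":-0.5,"tz":-0.02,"rx":0.0,"ry":0.0,"rz":0.0},{"jaw":80,"tx":-0.52,"ty":-0.51,"tz":-0.02,"rx":0.0,"ry":0.0,"rz":0.0},{"jaw":80,"tx":-0.53,"ty":-0.5,"tz":-0.02,"rx":0.0,"ry":0.0,"rz":0.0},{"jaw":80,"tx":-0.52,"ty":-0.51,"tz":-0.02,"rx":0.0,"ry":0.0,"rz":0.0},{"jaw":80,"tx":0.0,"ty":0.0,"tz":0.5,"rx":0.0,"ry":0.0,"rz":0.0},{"jaw":80,"tx":0.0,"ty":0.0,"tz":0.5,"rx":0.0,"ry":0.0,"rz":0.0},{"jaw":80,"tx":0.0,"ty":0.0,"tz":0.5,"rx":0.0,"ry":0.0,"rz":0.0},{"jaw":80,"tx":0.0,"ty":0.0,"tz":0.5,"rx":0.0,"ry":0.0,"rz":0.0}]
```

Request:
move_arm:
  rows:
    - {"jaw": 82,"tx": -0.52,"ty": -0.5,"tz": 0,"rx": 0,"ry": 0,"rz": 0}
    - {"jaw": 82,"tx": -0.53,"ty": -0.49,"tz": 0,"rx": 0,"ry": 0,"rz": 0}
    - {"jaw": 82,"tx": -0.52,"ty": -0.5,"tz": 0,"rx": 0,"ry": 0,"rz": 0}
    - {"jaw": 82,"tx": -0.53,"ty": -0.49,"tz": 0,"rx": 0,"ry": 0,"rz": 0}
    - {"jaw": 82,"tx": -0.52,"ty": -0.49,"tz": 0,"rx": 0,"ry": 0,"rz": 0}
    - {"jaw": 82,"tx": -0.53,"ty": -0.49,"tz": 0,"rx": 0,"ry": 0,"rz": 0}
    - {"jaw": 82,"tx": 0,"ty": 0,"tz": 0.5,"rx": 0,"ry": 0,"rz": 0}
    - {"jaw": 82,"tx": 0,"ty": 0,"tz": 0.5,"rx": 0,"ry": 0,"rz": 0}
    - {"jaw": 82,"tx": 0,"ty": 0,"tz": 0.5,"rx": 0,"ry": 0,"rz": 0}
    - {"jaw": 82,"tx": 0,"ty": 0,"tz": 0,"rx": 0,"ry": 0,"rz": 0}

```text
time: 29.65
tool_pos: [0.4351, -0.1285, 0.071]
tcp_rot: [-2.296, -2.14, 0.001]
ft_force: [-0.4, -1.0, 0.5]
width: 0.963
finger_force: 0.0
```

```bash
python3 - <<'E'
from h import *
st()
im,d,c=shot('wrist','w11.png'); P=cloud(d,c); X,Y,Z=P[...,0],P[...,1],P[...,2]
q=P[(X>.38)&(X<.5)&(Y>-.19)&(Y<-.07)&(Z>.025)&(Z<.042)]; print('pot',len(q),cv2.minEnclosingCircle((q[:,:2]*1000).astype(np.float32)),q[:,2].max())
im,d,c=shot('scene'); P=cloud(d,c); X,Y,Z=P[...,0],P[...,1],P[...,2]
q=P[(X>.38)&(X<.5)&(Y>-.19)&(Y<-.07)&(Z>.025)&(Z<.040)]; print('pot',len(q),cv2.minEnclosingCircle((q[:,:2]*1000).astype(np.float32)),q[:,2].max())
E
```

```text
p [ 0.4351 -0.1285  0.071 ] phi -4.02 w 82.2 F [-0.4 -1.   0.5] t 29.65 q6 -0.46
pot 2228 ((437.8591003417969, -130.49847412109375), 27.512310028076172) 0.03621009070380938
pot 107 ((437.86053466796875, -128.4080352783203), 28.966140747070312) 0.03707478870557911
```

Request:
move_arm:
  rows:
    - {"jaw": 82,"tx": -0.01,"ty": 0.04,"tz": 0.4,"rx": 0,"ry": 0,"rz": 0}
    - {"jaw": 82,"tx": 0,"ty": 0,"tz": 0.4,"rx": 0,"ry": 0,"rz": 0}
    - {"jaw": 82,"tx": 0,"ty": 0,"tz": 0.3,"rx": 0,"ry": 0,"rz": 0}
    - {"jaw": 82,"tx": 0,"ty": 0,"tz": 0.12,"rx": 0,"ry": 0,"rz": 0}
    - {"jaw": 82,"tx": 0,"ty": 0,"tz": 0,"rx": 0,"ry": 0,"rz": 0}
    - {"jaw": 45,"tx": 0,"ty": 0,"tz": 0,"rx": 0,"ry": 0,"rz": 0}
    - {"jaw": 45,"tx": 0,"ty": 0,"tz": 0,"rx": 0,"ry": 0,"rz": 0}
    - {"jaw": 45,"tx": 0,"ty": 0,"tz": 0,"rx": 0,"ry": 0,"rz": 0}
    - {"jaw": 45,"tx": 0,"ty": 0,"tz": 0,"rx": 0,"ry": 0,"rz": 0}
    - {"jaw": 45,"tx": 0,"ty": 0,"tz": 0,"rx": 0,"ry": 0,"rz": 0}
  grip_force: 40

```text
time: 31.0
tool_pos: [0.4381, -0.1296, 0.0119]
tcp_rot: [2.297, 2.141, 0.001]
ft_force: [0.2, 0.2, 6.8]
width: 0.606
finger_force: 40.3
```

Request:
move_arm:
  rows:
    - {"jaw": 45,"tx": 0,"ty": 0,"tz": -0.1,"rx": 0,"ry": 0,"rz": 0}
    - {"jaw": 45,"tx": 0,"ty": 0,"tz": -0.2,"rx": 0,"ry": 0,"rz": 0}
    - {"jaw": 45,"tx": 0,"ty": 0,"tz": -0.4,"rx": 0,"ry": 0,"rz": 0}
    - {"jaw": 45,"tx": 0,"ty": 0,"tz": -0.4,"rx": 0,"ry": 0,"rz": 0}
    - {"jaw": 45,"tx": 0,"ty": 0,"tz": -0.4,"rx": 0,"ry": 0,"rz": 0}
    - {"jaw": 45,"tx": 0,"ty": 0,"tz": -0.2,"rx": 0,"ry": 0,"rz": 0}
    - {"jaw": 45,"tx": 0,"ty": 0,"tz": 0,"rx": 0,"ry": 0,"rz": 0}
    - {"jaw": 45,"tx": 0,"ty": 0,"tz": 0,"rx": 0,"ry": 0,"rz": 0}
    - {"jaw": 45,"tx": 0,"ty": 0,"tz": 0,"rx": 0,"ry": 0,"rz": 0}
    - {"jaw": 45,"tx": 0,"ty": 0,"tz": 0,"rx": 0,"ry": 0,"rz": 0}

```text
time: 32.25
tool_pos: [0.4376, -0.1293, 0.0953]
tcp_rot: [-2.297, -2.141, 0.001]
ft_force: [0.3, -1.5, -0.7]
width: 0.604
finger_force: 41.9
```

```bash
python3 - <<'E'
from h import *
st()
im,d,c=shot('scene','s12.png'); P=cloud(d,c)
# instrument tray holders & tray from current scene
X,Y,Z=P[...,0],P[...,1],P[...,2]; hsv=cv2.cvtColor(im,cv2.COLOR_RGB2HSV).astype(int)
q=P[(X>.39)&(X<.48)&(Y>-.18)&(Y<-.08)&(Z>.015)&(Z<.11)]; print('pot',len(q),q.min(0).round(3),q.max(0).round(3))
cv2.imwrite('pics/s12c.png',cv2.resize(cv2.cvtColor(im,cv2.COLOR_RGB2BGR)[190:310,190:310],None,fx=4,fy=4,interpolation=cv2.INTER_CUBIC))
plan([(.588,-.1055,.10,-3,5,45),(.588,-.1055,.03,-3,3,45)],False)
E
```

```text
p [ 0.4376 -0.1293  0.0953] phi -4.01 w 51.6 F [ 0.3 -1.5 -0.7] t 32.25 q6 -0.46
pot 236 [ 0.398 -0.154  0.084] [ 0.474 -0.102  0.11 ]
at [ 0.4376 -0.1294  0.0954] phi -4.0 tilt z [-9.e-04  5.e-04 -1.e+00] F [-0.3 -0.2 -0.9] w 51.9 t 32.3
[{"jaw":45,"tx":0.14,"ty":0.59,"tz":-0.02,"rx":0.0,"ry":0.0,"rz":-0.02},{"jaw":45,"tx":0.13,"ty":0.6,"tz":-0.02,"rx":0.0,"ry":0.0,"rz":-0.02},{"jaw":45,"tx":0.14,"ty":0.59,"tz":-0.02,"rx":0.0,"ry":0.0,"rz":-0.02},{"jaw":45,"tx":0.13,"ty":0.6,"tz":-0.02,"rx":0.0,"ry":0.0,"rz":-0.02},{"jaw":45,"tx":0.13,"ty":0.59,"tz":-0.01,"rx":0.0,"ry":0.0,"rz":-0.02},{"jaw":45,"tx":0.0,"ty":0.0,"tz":0.47,"rx":0.0,"ry":0.0,"rz":0.0},{"jaw":45,"tx":0.0,"ty":0.0,"tz":0.46,"rx":0.0,"ry":0.0,"rz":0.0},{"jaw":45,"tx":0.0,"ty":0.0,"tz":0.47,"rx":0.0,"ry":0.0,"rz":0.0},{"jaw":45,"tx":0,"ty":0,"tz":0,"rx":0,"ry":0,"rz":0},{"jaw":45,"tx":0,"ty":0,"tz":0,"rx":0,"ry":0,"rz":0}]
```

View pics/s12c.png

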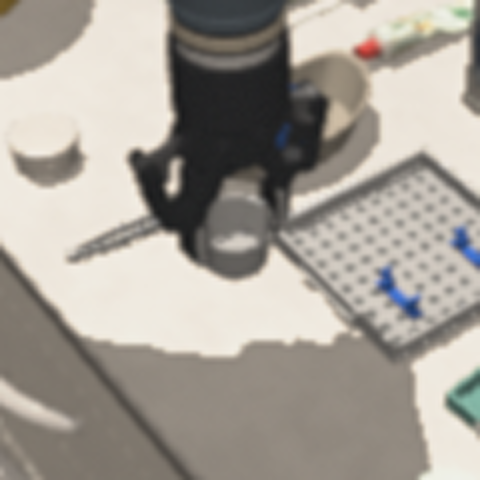

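The pot is gripped level at the rim (232,235) and clear of the cart. Carry it to the tray.

Request:
move_arm:
  rows:
    - {"jaw": 45,"tx": 0.14,"ty": 0.59,"tz": -0.02,"rx": 0,"ry": 0,"rz": -0.02}
    - {"jaw": 45,"tx": 0.13,"ty": 0.6,"tz": -0.02,"rx": 0,"ry": 0,"rz": -0.02}
    - {"jaw": 45,"tx": 0.14,"ty": 0.59,"tz": -0.02,"rx": 0,"ry": 0,"rz": -0.02}
    - {"jaw": 45,"tx": 0.13,"ty": 0.6,"tz": -0.02,"rx": 0,"ry": 0,"rz": -0.02}
    - {"jaw": 45,"tx": 0.13,"ty": 0.59,"tz": -0.01,"rx": 0,"ry": 0,"rz": -0.02}
    - {"jaw": 45,"tx": 0,"ty": 0,"tz": 0.5,"rx": 0,"ry": 0,"rz": 0}
    - {"jaw": 45,"tx": 0,"ty": 0,"tz": 0.5,"rx": 0,"ry": 0,"rz": 0}
    - {"jaw": 45,"tx": 0,"ty": 0,"tz": 0.4,"rx": 0,"ry": 0,"rz": 0}
    - {"jaw": 45,"tx": 0,"ty": 0,"tz": 0.2,"rx": 0,"ry": 0,"rz": 0}
    - {"jaw": 45,"tx": 0,"ty": 0,"tz": 0,"rx": 0,"ry": 0,"rz": 0}

```text
time: 33.55
tool_pos: [0.5876, -0.1052, 0.0195]
tcp_rot: [-2.278, -2.161, 0.001]
ft_force: [-0.1, -0.3, -0.4]
width: 0.605
finger_force: 41.9
```

Request:
move_arm:
  rows:
    - {"jaw": 45,"tx": 0,"ty": 0,"tz": 0.02,"rx": 0,"ry": 0,"rz": 0}
    - {"jaw": 45,"tx": 0,"ty": 0,"tz": 0.02,"rx": 0,"ry": 0,"rz": 0}
    - {"jaw": 45,"tx": 0,"ty": 0,"tz": 0.02,"rx": 0,"ry": 0,"rz": 0}
    - {"jaw": 45,"tx": 0,"ty": 0,"tz": 0,"rx": 0,"ry": 0,"rz": 0}
    - {"jaw": 45,"tx": 0,"ty": 0,"tz": 0,"rx": 0,"ry": 0,"rz": 0}
    - {"jaw": 45,"tx": 0,"ty": 0,"tz": 0,"rx": 0,"ry": 0,"rz": 0}
    - {"jaw": 45,"tx": 0,"ty": 0,"tz": 0,"rx": 0,"ry": 0,"rz": 0}
    - {"jaw": 45,"tx": 0,"ty": 0,"tz": 0,"rx": 0,"ry": 0,"rz": 0}
    - {"jaw": 45,"tx": 0,"ty": 0,"tz": 0,"rx": 0,"ry": 0,"rz": 0}
    - {"jaw": 45,"tx": 0,"ty": 0,"tz": 0,"rx": 0,"ry": 0,"rz": 0}

```text
time: 34.8
tool_pos: [0.5882, -0.1054, 0.0173]
tcp_rot: [-2.279, -2.162, 0.0]
ft_force: [0.3, 0.5, -1.1]
width: 0.605
finger_force: 41.9
```

Request:
move_arm:
  rows:
    - {"jaw": 45,"tx": 0,"ty": 0,"tz": 0.02,"rx": 0,"ry": 0,"rz": 0}
    - {"jaw": 45,"tx": 0,"ty": 0,"tz": 0.02,"rx": 0,"ry": 0,"rz": 0}
    - {"jaw": 45,"tx": 0,"ty": 0,"tz": 0,"rx": 0,"ry": 0,"rz": 0}
    - {"jaw": 60,"tx": 0,"ty": 0,"tz": 0,"rx": 0,"ry": 0,"rz": 0}
    - {"jaw": 76,"tx": 0,"ty": 0,"tz": 0,"rx": 0,"ry": 0,"rz": 0}
    - {"jaw": 76,"tx": 0,"ty": 0,"tz": 0,"rx": 0,"ry": 0,"rz": 0}
    - {"jaw": 76,"tx": 0,"ty": 0,"tz": -0.3,"rx": 0,"ry": 0,"rz": 0}
    - {"jaw": 76,"tx": 0,"ty": 0,"tz": -0.7,"rx": 0,"ry": 0,"rz": 0}
    - {"jaw": 76,"tx": 0,"ty": 0,"tz": -1,"rx": 0,"ry": 0,"rz": 0}
    - {"jaw": 76,"tx": 0,"ty": 0,"tz": -1,"rx": 0,"ry": 0,"rz": 0}

```text
time: 36.05
tool_pos: [0.5881, -0.1053, 0.1676]
tcp_rot: [2.279, 2.162, 0.0]
ft_force: [0.2, -0.6, 0.7]
width: 0.892
finger_force: 0.0
```

```bash
python3 - <<'E'
from h import *
st()
im,d,c=shot('scene','s13.png'); P=cloud(d,c); X,Y,Z=P[...,0],P[...,1],P[...,2]
q=P[(X>.54)&(X<.64)&(Y>-.15)&(Y<-.06)&(Z>.028)&(Z<.045)]; print('pot',len(q),cv2.minEnclosingCircle((q[:,:2]*1000).astype(np.float32)) if len(q) else '',q[:,2].max() if len(q) else '')
plan([(.45,.0,.17,85,10,40)],False)
E
```

```text
p [ 0.5881 -0.1053  0.1676] phi -3.01 w 76.1 F [ 0.2 -0.6  0.7] t 36.05 q6 -0.31
pot 97 ((588.214599609375, -104.70690155029297), 27.76359748840332) 0.039109204114996084
at [ 0.5922 -0.1066  0.1749] phi -3.0 tilt z [ 0.0128 -0.0048 -0.9999] F [ 0.9 -0.6  3.8] w 76.5 t 36.1
[{"jaw":40,"tx":0.2,"ty":-0.3,"tz":0.01,"rx":0.0,"ry":0.0,"rz":-0.88},{"jaw":40,"tx":0.24,"ty":-0.26,"tz":0.0,"rx":0.0,"ry":0.0,"rz":-0.88},{"jaw":40,"tx":0.28,"ty":-0.22,"tz":0.01,"rx":0.0,"ry":0.0,"rz":-0.88},{"jaw":40,"tx":0.3,"ty":-0.18,"tz":0.0,"rx":0.0,"ry":0.0,"rz":-0.88},{"jaw":40,"tx":0.34,"ty":-0.12,"tz":0.01,"rx":0.0,"ry":0.0,"rz":-0.88},{"jaw":40,"tx":0.34,"ty":-0.08,"tz":0.0,"rx":0.0,"ry":0.0,"rz":-0.88},{"jaw":40,"tx":0.36,"ty":-0.02,"tz":0.01,"rx":0.0,"ry":0.0,"rz":-0.88},{"jaw":40,"tx":0.35,"ty":0.04,"tz":0.0,"rx":0.0,"ry":0.0,"rz":-0.88},{"jaw":40,"tx":0.35,"ty":0.08,"tz":0.01,"rx":0.0,"ry":0.0,"rz":-0.88},{"jaw":40,"tx":0.32,"ty":0.14,"tz":0.0,"rx":0.0,"ry":0.0,"rz":-0.88}]
```

Request:
move_arm:
  rows:
    - {"jaw": 40,"tx": 0.2,"ty": -0.3,"tz": 0,"rx": 0,"ry": 0,"rz": -0.88}
    - {"jaw": 40,"tx": 0.24,"ty": -0.26,"tz": 0,"rx": 0,"ry": 0,"rz": -0.88}
    - {"jaw": 40,"tx": 0.28,"ty": -0.22,"tz": 0,"rx": 0,"ry": 0,"rz": -0.88}
    - {"jaw": 40,"tx": 0.3,"ty": -0.18,"tz": 0,"rx": 0,"ry": 0,"rz": -0.88}
    - {"jaw": 40,"tx": 0.34,"ty": -0.12,"tz": 0,"rx": 0,"ry": 0,"rz": -0.88}
    - {"jaw": 40,"tx": 0.34,"ty": -0.08,"tz": 0,"rx": 0,"ry": 0,"rz": -0.88}
    - {"jaw": 40,"tx": 0.36,"ty": -0.02,"tz": 0,"rx": 0,"ry": 0,"rz": -0.88}
    - {"jaw": 40,"tx": 0.35,"ty": 0.04,"tz": 0,"rx": 0,"ry": 0,"rz": -0.88}
    - {"jaw": 40,"tx": 0.35,"ty": 0.08,"tz": 0,"rx": 0,"ry": 0,"rz": -0.88}
    - {"jaw": 40,"tx": 0.32,"ty": 0.14,"tz": 0,"rx": 0,"ry": 0,"rz": -0.88}

```text
time: 37.35
tool_pos: [0.4458, 0.0014, 0.1661]
tcp_rot: [0.129, 3.137, -0.0]
ft_force: [-0.6, -0.4, -0.2]
width: 0.468
finger_force: 0.0
```

```bash
python3 - <<'E'
from h import *
st()
im,d,c=shot('wrist','w14.png'); P=cloud(d,c); X,Y,Z=P[...,0],P[...,1],P[...,2]
m=((X>.36)&(X<.52)&(Y>-.06)&(Y<.08)&(Z>.004)&(Z<.02)).astype(np.uint8); m=cv2.morphologyEx(m,cv2.MORPH_CLOSE,np.ones((9,9)))
N,L,s,_=cv2.connectedComponentsWithStats(m)
for i in range(1,N):
  if s[i,4]>200:
    q=P[L==i]; q=q[(q[:,2]>.003)&(q[:,2]<.02)]; r=cv2.minAreaRect((q[:,:2]*1000).astype(np.float32)); print('forceps',s[i],r,q[:,2].max(),q.mean(0))
    mm=q.mean(0)[:2]; a=np.linalg.svd(q[:,:2]-mm)[2] if len(q)<4000 else np.linalg.svd(q[::5,:2]-mm)[2]; print('axis',np.degrees(np.arctan2(a[0,1],a[0,0])))
    t=(q[:,:2]-mm)@a[0]; w=(q[:,:2]-mm)@a[1]
    for lo in np.arange(-.06,.06,.012):
        k=(t>=lo)&(t<lo+.012)
        if k.any(): print('  ',round(lo+.006,3),'w',np.round([w[k].min(),w[k].max()],4),(mm+a[0]*(lo+.006)).round(4))
E
```

```text
p [0.4458 0.0014 0.1661] phi 85.28 w 40.0 F [-0.6 -0.4 -0.2] t 37.35 q6 -1.74
forceps [ 259   98   17  129 1033] ((436.0038146972656, 8.652023315429688), (14.37955093383789, 117.12793731689453), 85.41495513916016) 0.010325817738515512 [0.43081665 0.00880383 0.00776619]
axis -5.057159651732044
   -0.054 w [-0.0031  0.0029] [0.377  0.0136]
   -0.042 w [-0.0046  0.0039] [0.389  0.0125]
   -0.03 w [-0.0054  0.0059] [0.4009 0.0114]
   -0.018 w [-0.007  0.007] [0.4129 0.0104]
   -0.006 w [-0.007   0.0074] [0.4248 0.0093]
   0.006 w [-0.0069  0.0075] [0.4368 0.0083]
   0.018 w [-0.0068  0.0069] [0.4487 0.0072]
   0.03 w [-0.0067  0.007 ] [0.4607 0.0062]
   0.042 w [-0.0048  0.0054] [0.4727 0.0051]
   0.054 w [-0.0037  0.0038] [0.4846 0.004 ]
```

View pics/w14.png

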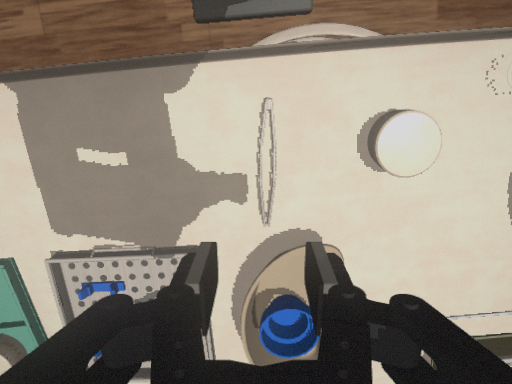

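The forceps lie at (267,160), centre (0.436, 0.009) m, axis -5°; the blue cup stands upright in the dish at (288,325). Now grip the forceps at the middle.

Request:
move_arm:
  rows:
    - {"jaw": 40,"tx": 0.05,"ty": 0.03,"tz": 0.5,"rx": 0,"ry": 0,"rz": 0.04}
    - {"jaw": 40,"tx": 0.05,"ty": 0.03,"tz": 0.6,"rx": 0,"ry": 0,"rz": 0}
    - {"jaw": 40,"tx": 0.05,"ty": 0.03,"tz": 0.7,"rx": 0,"ry": 0,"rz": 0}
    - {"jaw": 40,"tx": 0.06,"ty": 0.04,"tz": 0.7,"rx": 0,"ry": 0,"rz": 0}
    - {"jaw": 40,"tx": 0,"ty": 0,"tz": 0.5,"rx": 0,"ry": 0,"rz": 0}
    - {"jaw": 40,"tx": 0,"ty": 0,"tz": 0.26,"rx": 0,"ry": 0,"rz": 0}
    - {"jaw": 40,"tx": 0,"ty": 0,"tz": 0,"rx": 0,"ry": 0,"rz": 0}
    - {"jaw": 40,"tx": 0,"ty": 0,"tz": 0,"rx": 0,"ry": 0,"rz": 0}
    - {"jaw": 5,"tx": 0,"ty": 0,"tz": 0,"rx": 0,"ry": 0,"rz": 0}
    - {"jaw": 5,"tx": 0,"ty": 0,"tz": 0,"rx": 0,"ry": 0,"rz": 0}
  grip_force: 40

```text
time: 38.65
tool_pos: [0.4368, 0.0084, 0.0033]
tcp_rot: [0.148, 3.136, -0.001]
ft_force: [0.3, -0.8, 5.6]
width: 0.148
finger_force: 40.4
```

Request:
move_arm:
  rows:
    - {"jaw": 5,"tx": 0,"ty": 0,"tz": 0,"rx": 0,"ry": 0,"rz": 0}
    - {"jaw": 5,"tx": 0,"ty": 0,"tz": 0,"rx": 0,"ry": 0,"rz": 0}
    - {"jaw": 5,"tx": 0,"ty": 0,"tz": 0,"rx": 0,"ry": 0,"rz": 0}
    - {"jaw": 5,"tx": 0,"ty": 0,"tz": -0.2,"rx": 0,"ry": 0,"rz": 0}
    - {"jaw": 5,"tx": 0,"ty": 0,"tz": -0.4,"rx": 0,"ry": 0,"rz": 0}
    - {"jaw": 5,"tx": 0,"ty": 0,"tz": -0.8,"rx": 0,"ry": 0,"rz": 0}
    - {"jaw": 5,"tx": 0,"ty": 0,"tz": -0.8,"rx": 0,"ry": 0,"rz": 0}
    - {"jaw": 5,"tx": 0,"ty": 0,"tz": -0.4,"rx": 0,"ry": 0,"rz": 0}
    - {"jaw": 5,"tx": 0,"ty": 0,"tz": 0,"rx": 0,"ry": 0,"rz": 0}
    - {"jaw": 5,"tx": 0,"ty": 0,"tz": 0,"rx": 0,"ry": 0,"rz": 0}

```text
time: 39.9
tool_pos: [0.4357, 0.0087, 0.132]
tcp_rot: [-0.148, -3.137, -0.0]
ft_force: [-0.3, 0.4, -0.1]
width: 0.149
finger_force: 39.8
```

```bash
python3 - <<'E'
from h import *
st()
plan([(.50,-.12,.16,88,4,5),(.57,-.168,.15,88,3,5)],False)
E
```

```text
p [0.4357 0.0087 0.132 ] phi 84.59 w 12.7 F [-0.3  0.4 -0.1] t 39.9 q6 -1.71
at [0.4357 0.0087 0.132 ] phi 84.6 tilt z [-8.e-04  2.e-04 -1.e+00] F [-0.3  0.4 -0.1] w 12.7 t 39.9
[{"jaw":5,"tx":-0.38,"ty":-0.61,"tz":-0.14,"rx":0.0,"ry":0.0,"rz":-0.09},{"jaw":5,"tx":-0.37,"ty":-0.62,"tz":-0.14,"rx":0.0,"ry":0.0,"rz":-0.08},{"jaw":5,"tx":-0.36,"ty":-0.62,"tz":-0.14,"rx":0.0,"ry":0.0,"rz":-0.09},{"jaw":5,"tx":-0.36,"ty":-0.62,"tz":-0.14,"rx":0.0,"ry":0.0,"rz":-0.08},{"jaw":5,"tx":-0.48,"ty":-0.3,"tz":0.07,"rx":0.0,"ry":0.0,"rz":0.0},{"jaw":5,"tx":-0.47,"ty":-0.31,"tz":0.06,"rx":0.0,"ry":0.0,"rz":0.0},{"jaw":5,"tx":-0.48,"ty":-0.3,"tz":0.07,"rx":0.0,"ry":0.0,"rz":0.0},{"jaw":5,"tx":0,"ty":0,"tz":0,"rx":0,"ry":0,"rz":0},{"jaw":5,"tx":0,"ty":0,"tz":0,"rx":0,"ry":0,"rz":0},{"jaw":5,"tx":0,"ty":0,"tz":0,"rx":0,"ry":0,"rz":0}]
```

Request:
move_arm:
  rows:
    - {"jaw": 5,"tx": -0.38,"ty": -0.61,"tz": -0.14,"rx": 0,"ry": 0,"rz": -0.09}
    - {"jaw": 5,"tx": -0.37,"ty": -0.62,"tz": -0.14,"rx": 0,"ry": 0,"rz": -0.08}
    - {"jaw": 5,"tx": -0.36,"ty": -0.62,"tz": -0.14,"rx": 0,"ry": 0,"rz": -0.09}
    - {"jaw": 5,"tx": -0.36,"ty": -0.62,"tz": -0.14,"rx": 0,"ry": 0,"rz": -0.08}
    - {"jaw": 5,"tx": -0.48,"ty": -0.3,"tz": 0.07,"rx": 0,"ry": 0,"rz": 0}
    - {"jaw": 5,"tx": -0.47,"ty": -0.31,"tz": 0.06,"rx": 0,"ry": 0,"rz": 0}
    - {"jaw": 5,"tx": -0.48,"ty": -0.3,"tz": 0.07,"rx": 0,"ry": 0,"rz": 0}
    - {"jaw": 5,"tx": 0,"ty": 0,"tz": 0,"rx": 0,"ry": 0,"rz": 0}
    - {"jaw": 5,"tx": 0,"ty": 0,"tz": 0,"rx": 0,"ry": 0,"rz": 0}
    - {"jaw": 5,"tx": 0,"ty": 0,"tz": 0,"rx": 0,"ry": 0,"rz": 0}

```text
time: 41.15
tool_pos: [0.5693, -0.1669, 0.1497]
tcp_rot: [-0.054, -3.139, -0.002]
ft_force: [-0.0, -0.0, -0.3]
width: 0.15
finger_force: 39.8
```

```bash
cat > hold.py <<'E'
from h import *
st()
for n in('wrist','scene','side'):
    im,d,c=shot(n,n+'15.png'); P=cloud(d,c); X,Y,Z=P[...,0],P[...,1],P[...,2]; hsv=cv2.cvtColor(im,cv2.COLOR_RGB2HSV).astype(int)
    bl=((hsv[...,0]>100)&(hsv[...,0]<128)&(hsv[...,1]>90)&(X>.5)&(X<.68)&(Y>-.23)&(Y<-.13)&(Z>-.002)&(Z<.03)).astype(np.uint8)
    N,L,s,_=cv2.connectedComponentsWithStats(bl)
    for i in range(1,N):
        if s[i,4]>8: q=P[L==i]; r=cv2.minAreaRect((q[:,:2]*1000).astype(np.float32)); print(n,s[i].tolist(),'c',np.round(r[0],1),np.round(r[1],1),round(r[2],1),'lo',q.min(0).round(3),'hi',q.max(0).round(3))
E
python3 hold.py
```

```text
p [ 0.5693 -0.1669  0.1497] phi 88.01 w 12.8 F [-0.  -0.  -0.3] t 41.15 q6 -2.01
wrist [232, 153, 20, 15, 239] c [ 551.9 -183.2] [16.1  9.2] 87.7 lo [ 0.547 -0.191  0.005] hi [ 0.557 -0.175  0.022]
wrist [271, 153, 12, 15, 140] c [ 553.  -153.7] [9.6 9.2] 88.8 lo [ 0.548 -0.159  0.005] hi [ 0.558 -0.149  0.022]
wrist [257, 162, 8, 2, 16] c [ 556.4 -167.3] [1.3 6. ] 0.6 lo [ 0.556 -0.17   0.005] hi [ 0.557 -0.164  0.008]
wrist [234, 231, 10, 9, 81] c [ 622.5 -189.3] [8.7 7.5] 87.8 lo [ 0.619 -0.194  0.004] hi [ 0.626 -0.185  0.021]
wrist [250, 231, 22, 14, 232] c [ 624.7 -169.7] [19.  10.1] 89.2 lo [ 0.62  -0.179  0.003] hi [ 0.63  -0.16   0.016]
wrist [278, 231, 4, 9, 33] c [ 623.7 -152.7] [7.9 3.4] 0.5 lo [ 0.62  -0.154  0.005] hi [ 0.628 -0.151  0.021]
scene [303, 247, 10, 11, 39] c [ 622.8 -171.1] [38.1  9.5] 85.8 lo [ 0.617 -0.19   0.004] hi [ 0.628 -0.152  0.023]
scene [285, 257, 10, 12, 37] c [ 551.1 -170.5] [36.7  9.4] 87.7 lo [ 0.546 -0.189  0.006] hi [ 0.556 -0.152  0.02 ]
side [308, 216, 7, 4, 15] c [ 623.4 -176.4] [24.8  6.3] 82.7 lo [ 0.619 -0.189  0.004] hi [ 0.626 -0.164  0.023]
side [298, 230, 12, 6, 31] c [ 553. -168.] [39.6 14.8] 89.8 lo [ 0.546 -0.188 -0.   ] hi [ 0.561 -0.148  0.021]
```

View pics/wrist15.png

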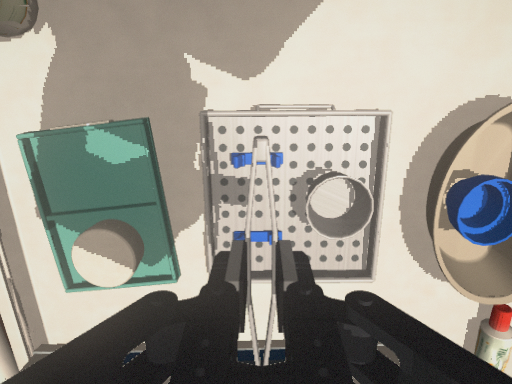

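The held forceps are over the holders at (257,158) and (260,237); the pot stands in the tray at (340,205) and the cup in the dish. Descend in stages.

Request:
move_arm:
  rows:
    - {"jaw": 5,"tx": -0.18,"ty": -0.03,"tz": 0.4,"rx": 0,"ry": 0,"rz": -0.03}
    - {"jaw": 5,"tx": -0.19,"ty": -0.04,"tz": 0.6,"rx": 0,"ry": 0,"rz": 0}
    - {"jaw": 5,"tx": 0,"ty": 0,"tz": 0.6,"rx": 0,"ry": 0,"rz": 0}
    - {"jaw": 5,"tx": 0,"ty": 0,"tz": 0.5,"rx": 0,"ry": 0,"rz": 0}
    - {"jaw": 5,"tx": 0,"ty": 0,"tz": 0.3,"rx": 0,"ry": 0,"rz": 0}
    - {"jaw": 5,"tx": 0,"ty": 0,"tz": 0,"rx": 0,"ry": 0,"rz": 0}
    - {"jaw": 5,"tx": 0,"ty": 0,"tz": 0,"rx": 0,"ry": 0,"rz": 0}
    - {"jaw": 5,"tx": 0,"ty": 0,"tz": 0,"rx": 0,"ry": 0,"rz": 0}
    - {"jaw": 5,"tx": 0,"ty": 0,"tz": 0,"rx": 0,"ry": 0,"rz": 0}
    - {"jaw": 5,"tx": 0,"ty": 0,"tz": 0,"rx": 0,"ry": 0,"rz": 0}

```text
time: 42.55
tool_pos: [0.5892, -0.1721, 0.0308]
tcp_rot: [0.047, 3.141, -0.001]
ft_force: [-0.1, 0.9, -0.9]
width: 0.149
finger_force: 39.8
```

```bash
sed -i 's/15.png/16.png/' hold.py; python3 hold.py; python3 -c "
import cv2
a=cv2.imread('pics/wrist16.png');cv2.imwrite('pics/w16c.png',cv2.resize(a[80:340,150:410],None,fx=2.2,fy=2.2))"
```

```text
p [ 0.5892 -0.1721  0.0308] phi 88.29 w 12.8 F [-0.1  0.9 -0.9] t 42.55 q6 -2.01
wrist [220, 157, 31, 28, 706] c [ 551.9 -184.2] [15.1 10.1] 88.5 lo [ 0.547 -0.192  0.003] hi [ 0.557 -0.177  0.022]
wrist [271, 157, 37, 27, 794] c [ 552.5 -157.4] [18.   9.9] 89.3 lo [ 0.547 -0.166  0.003] hi [ 0.558 -0.148  0.022]
wrist [256, 162, 11, 15, 139] c [ 553.1 -171.7] [7.6 5. ] 3.9 lo [ 0.549 -0.174  0.005] hi [ 0.557 -0.169  0.008]
wrist [251, 283, 20, 17, 336] c [ 620.7 -173.6] [10.7 16.6] 88.5 lo [ 0.612 -0.179  0.003] hi [ 0.629 -0.168  0.028]
scene [307, 252, 7, 7, 24] c [ 622.9 -178.6] [26.3  9.9] 81.2 lo [ 0.618 -0.192  0.004] hi [ 0.629 -0.166  0.022]
scene [287, 262, 8, 7, 26] c [ 549.5 -176. ] [30.   9.7] 88.9 lo [ 0.545 -0.191  0.006] hi [ 0.555 -0.161  0.019]
side [298, 230, 6, 5, 15] c [ 551.3 -155.9] [19.7 11.6] 66.2 lo [ 0.545 -0.166  0.002] hi [ 0.561 -0.148  0.022]
side [306, 234, 4, 3, 10] c [ 549.4 -183. ] [11.4  5.2] 81.8 lo [ 0.547 -0.189  0.002] hi [ 0.553 -0.178  0.02 ]
```

View pics/w16c.png

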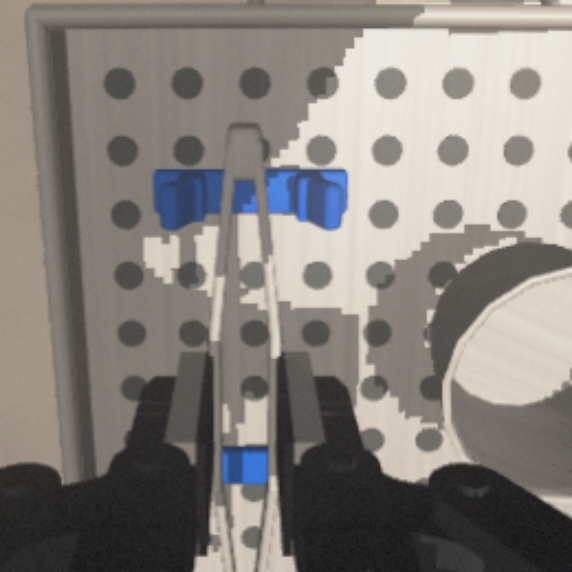

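Holder 1 spans x 155–347 px in the crop and the forceps' end is at 245, so it is centred within 1 mm. Continue down.

Request:
move_arm:
  rows:
    - {"jaw": 5,"tx": 0.02,"ty": 0.01,"tz": 0.15,"rx": 0,"ry": 0,"rz": 0}
    - {"jaw": 5,"tx": 0,"ty": 0,"tz": 0.12,"rx": 0,"ry": 0,"rz": 0}
    - {"jaw": 5,"tx": 0,"ty": 0,"tz": 0.06,"rx": 0,"ry": 0,"rz": 0}
    - {"jaw": 5,"tx": 0,"ty": 0,"tz": 0.03,"rx": 0,"ry": 0,"rz": 0}
    - {"jaw": 5,"tx": 0,"ty": 0,"tz": 0,"rx": 0,"ry": 0,"rz": 0}
    - {"jaw": 5,"tx": 0,"ty": 0,"tz": 0,"rx": 0,"ry": 0,"rz": 0}
    - {"jaw": 5,"tx": 0,"ty": 0,"tz": 0,"rx": 0,"ry": 0,"rz": 0}
    - {"jaw": 5,"tx": 0,"ty": 0,"tz": 0,"rx": 0,"ry": 0,"rz": 0}
    - {"jaw": 5,"tx": 0,"ty": 0,"tz": 0,"rx": 0,"ry": 0,"rz": 0}
    - {"jaw": 5,"tx": 0,"ty": 0,"tz": 0,"rx": 0,"ry": 0,"rz": 0}

```text
time: 43.95
tool_pos: [0.588, -0.1715, 0.0123]
tcp_rot: [0.047, 3.141, -0.0]
ft_force: [0.6, -1.0, -0.9]
width: 0.147
finger_force: 39.8
```

Request:
move_arm:
  rows:
    - {"jaw": 5,"tx": 0,"ty": 0,"tz": 0.02,"rx": 0,"ry": 0,"rz": 0}
    - {"jaw": 5,"tx": 0,"ty": 0,"tz": 0.02,"rx": 0,"ry": 0,"rz": 0}
    - {"jaw": 5,"tx": 0,"ty": 0,"tz": 0,"rx": 0,"ry": 0,"rz": 0}
    - {"jaw": 20,"tx": 0,"ty": 0,"tz": 0,"rx": 0,"ry": 0,"rz": 0}
    - {"jaw": 26,"tx": 0,"ty": 0,"tz": 0,"rx": 0,"ry": 0,"rz": 0}
    - {"jaw": 26,"tx": 0,"ty": 0,"tz": 0,"rx": 0,"ry": 0,"rz": 0}
    - {"jaw": 26,"tx": 0,"ty": 0,"tz": -0.3,"rx": 0,"ry": 0,"rz": 0}
    - {"jaw": 26,"tx": 0,"ty": 0,"tz": -0.7,"rx": 0,"ry": 0,"rz": 0}
    - {"jaw": 26,"tx": 0,"ty": 0,"tz": -1,"rx": 0,"ry": 0,"rz": 0}
    - {"jaw": 26,"tx": 0,"ty": 0,"tz": -1,"rx": 0,"ry": 0,"rz": 0}

```text
time: 45.2
tool_pos: [0.5879, -0.1714, 0.1626]
tcp_rot: [0.047, 3.141, -0.0]
ft_force: [-0.2, -0.0, 0.5]
width: 0.303
finger_force: 0.0
```

```bash
python3 - <<'E'
from h import *
st()
im,d,c=shot('wrist','w17.png'); P=cloud(d,c); X,Y,Z=P[...,0],P[...,1],P[...,2]; hsv=cv2.cvtColor(im,cv2.COLOR_RGB2HSV).astype(int)
nb=~((hsv[...,0]>100)&(hsv[...,0]<128)&(hsv[...,1]>90))
q=P[(X>.53)&(X<.65)&(abs(Y+.171)<.014)&(Z>.009)&(Z<.03)&nb]; r=cv2.minAreaRect((q[:,:2]*1000).astype(np.float32)); print(len(q),r,np.median(q[:,2]),q[:,2].max())
for x0 in(.54,.57,.60,.63): k=abs(q[:,0]-x0)<.008; print(x0,np.percentile(q[k,2],90) if k.any() else 0,q[k,1].mean() if k.any() else 0)
plan([(.49,.0,.20,88.3,5,85),(.425,.1255,.15,88.3,4,85)],False)
E
```

```text
p [ 0.5879 -0.1714  0.1626] phi 88.29 w 25.9 F [-0.2 -0.   0.5] t 45.2 q6 -2.01
3192 ((589.9703979492188, -170.9998779296875), (27.993669509887695, 119.87258911132812), 89.99874877929688) 0.01039445840107817 0.02836180193303944
0.54 0.022498150360417832 -0.17154732665990569
0.57 0.022688319715807835 -0.171278414566886
0.6 0.022226770790355406 -0.17117770680261954
0.63 0.02203334201598945 -0.17182415463229342
at [ 0.5919 -0.1731  0.17  ] phi 88.3 tilt z [ 0.0123 -0.0062 -0.9999] F [ 0.5 -0.2  3.8] w 25.9 t 45.25
[{"jaw":85,"tx":0.43,"ty":0.68,"tz":-0.13,"rx":0.0,"ry":0.0,"rz":0.0},{"jaw":85,"tx":0.42,"ty":0.68,"tz":-0.13,"rx":0.0,"ry":0.0,"rz":0.0},{"jaw":85,"tx":0.43,"ty":0.68,"tz":-0.13,"rx":0.0,"ry":0.0,"rz":0.0},{"jaw":85,"tx":0.42,"ty":0.68,"tz":-0.13,"rx":0.0,"ry":0.0,"rz":0.0},{"jaw":85,"tx":0.43,"ty":0.68,"tz":-0.13,"rx":0.0,"ry":0.0,"rz":0.0},{"jaw":85,"tx":0.35,"ty":0.62,"tz":0.24,"rx":0.0,"ry":0.0,"rz":0.0},{"jaw":85,"tx":0.34,"ty":0.62,"tz":0.25,"rx":0.0,"ry":0.0,"rz":0.0},{"jaw":85,"tx":0.35,"ty":0.62,"tz":0.24,"rx":0.0,"ry":0.0,"rz":0.0},{"jaw":85,"tx":0.35,"ty":0.61,"tz":0.24,"rx":0.0,"ry":0.0,"rz":0.0},{"jaw":85,"tx":0,"ty":0,"tz":0,"rx":0,"ry":0,"rz":0}]
```

View pics/w17.png

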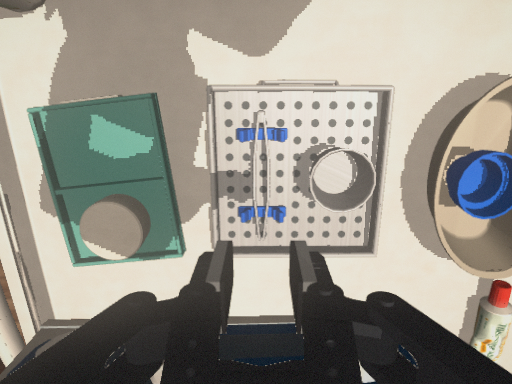

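The forceps lie across both holders (262,133) and (261,213). Next the tin.

Request:
move_arm:
  rows:
    - {"jaw": 82,"tx": 0.43,"ty": 0.68,"tz": -0.13,"rx": 0,"ry": 0,"rz": 0}
    - {"jaw": 82,"tx": 0.42,"ty": 0.68,"tz": -0.13,"rx": 0,"ry": 0,"rz": 0}
    - {"jaw": 82,"tx": 0.43,"ty": 0.68,"tz": -0.13,"rx": 0,"ry": 0,"rz": 0}
    - {"jaw": 82,"tx": 0.42,"ty": 0.68,"tz": -0.13,"rx": 0,"ry": 0,"rz": 0}
    - {"jaw": 82,"tx": 0.43,"ty": 0.68,"tz": -0.13,"rx": 0,"ry": 0,"rz": 0}
    - {"jaw": 82,"tx": 0.35,"ty": 0.62,"tz": 0.24,"rx": 0,"ry": 0,"rz": 0}
    - {"jaw": 82,"tx": 0.34,"ty": 0.62,"tz": 0.25,"rx": 0,"ry": 0,"rz": 0}
    - {"jaw": 82,"tx": 0.35,"ty": 0.62,"tz": 0.24,"rx": 0,"ry": 0,"rz": 0}
    - {"jaw": 82,"tx": 0.35,"ty": 0.61,"tz": 0.24,"rx": 0,"ry": 0,"rz": 0}
    - {"jaw": 82,"tx": 0,"ty": 0,"tz": 0,"rx": 0,"ry": 0,"rz": 0}

```text
time: 46.5
tool_pos: [0.4186, 0.1286, 0.1443]
tcp_rot: [-0.041, -3.139, 0.0]
ft_force: [0.5, -0.0, -0.2]
width: 0.957
finger_force: 0.0
```

```bash
python3 - <<'E'
from h import *
st()
im,d,c=shot('wrist','w18.png'); P=cloud(d,c); X,Y,Z=P[...,0],P[...,1],P[...,2]
q=P[(X>.37)&(X<.49)&(Y>.07)&(Y<.18)&(Z>.022)&(Z<.036)]; print('tin',len(q),q.mean(0),cv2.minEnclosingCircle((q[:,:2]*1000).astype(np.float32)))
q=P[(X>.34)&(X<.45)&(Y>.165)&(Y<.27)&(Z>.008)&(Z<.05)]; print('dose',len(q),q.mean(0).round(3) if len(q) else '',q.min(0).round(3) if len(q) else '',q.max(0).round(3) if len(q) else '')
plan([(.425,.1255,.15,88.3,1,82)])
E
```

```text
p [0.4186 0.1286 0.1443] phi 88.49 w 81.8 F [ 0.5 -0.  -0.2] t 46.5 q6 -1.5
tin 3765 [0.42792485 0.12425785 0.02724859] ((429.2430725097656, 124.15772247314453), 28.371095657348633)
dose 1096 [0.351 0.219 0.02 ] [0.343 0.165 0.008] [0.395 0.27  0.028]
at [0.4205 0.1278 0.1447] phi 88.4 tilt z [ 5.e-04 -2.e-04 -1.e+00] F [-0.3 -0.1 -0.3] w 82.3 t 46.55
[{"jaw":82,"tx":-0.09,"ty":-0.04,"tz":-0.11,"rx":0.0,"ry":0.0,"rz":0.01},{"jaw":82,"tx":0,"ty":0,"tz":0,"rx":0,"ry":0,"rz":0},{"jaw":82,"tx":0,"ty":0,"tz":0,"rx":0,"ry":0,"rz":0},{"jaw":82,"tx":0,"ty":0,"tz":0,"rx":0,"ry":0,"rz":0},{"jaw":82,"tx":0,"ty":0,"tz":0,"rx":0,"ry":0,"rz":0},{"jaw":82,"tx":0,"ty":0,"tz":0,"rx":0,"ry":0,"rz":0},{"jaw":82,"tx":0,"ty":0,"tz":0,"rx":0,"ry":0,"rz":0},{"jaw":82,"tx":0,"ty":0,"tz":0,"rx":0,"ry":0,"rz":0},{"jaw":82,"tx":0,"ty":0,"tz":0,"rx":0,"ry":0,"rz":0},{"jaw":82,"tx":0,"ty":0,"tz":0,"rx":0,"ry":0,"rz":0}]
```

Request:
move_arm:
  rows:
    - {"jaw": 82,"tx": -0.13,"ty": -0.06,"tz": 0.3,"rx": 0,"ry": 0,"rz": 0}
    - {"jaw": 82,"tx": 0,"ty": 0,"tz": 0.6,"rx": 0,"ry": 0,"rz": 0}
    - {"jaw": 82,"tx": 0,"ty": 0,"tz": 0.7,"rx": 0,"ry": 0,"rz": 0}
    - {"jaw": 82,"tx": 0,"ty": 0,"tz": 0.6,"rx": 0,"ry": 0,"rz": 0}
    - {"jaw": 82,"tx": 0,"ty": 0,"tz": 0.4,"rx": 0,"ry": 0,"rz": 0}
    - {"jaw": 82,"tx": 0,"ty": 0,"tz": 0.17,"rx": 0,"ry": 0,"rz": 0}
    - {"jaw": 82,"tx": 0,"ty": 0,"tz": 0,"rx": 0,"ry": 0,"rz": 0}
    - {"jaw": 50,"tx": 0,"ty": 0,"tz": 0,"rx": 0,"ry": 0,"rz": 0}
    - {"jaw": 50,"tx": 0,"ty": 0,"tz": 0,"rx": 0,"ry": 0,"rz": 0}
    - {"jaw": 50,"tx": 0,"ty": 0,"tz": 0,"rx": 0,"ry": 0,"rz": 0}

```text
time: 47.8
tool_pos: [0.4279, 0.1239, 0.0068]
tcp_rot: [0.046, 3.139, -0.0]
ft_force: [0.4, -1.1, 7.4]
width: 0.646
finger_force: 42.1
```

Request:
move_arm:
  rows:
    - {"jaw": 50,"tx": 0,"ty": 0,"tz": 0,"rx": 0,"ry": 0,"rz": 0}
    - {"jaw": 50,"tx": 0,"ty": 0,"tz": 0,"rx": 0,"ry": 0,"rz": 0}
    - {"jaw": 50,"tx": 0,"ty": 0,"tz": -0.2,"rx": 0,"ry": 0,"rz": 0}
    - {"jaw": 50,"tx": 0,"ty": 0,"tz": -0.5,"rx": 0,"ry": 0,"rz": 0}
    - {"jaw": 50,"tx": 0,"ty": 0,"tz": -0.8,"rx": 0,"ry": 0,"rz": 0}
    - {"jaw": 50,"tx": 0,"ty": 0,"tz": -0.8,"rx": 0,"ry": 0,"rz": 0}
    - {"jaw": 50,"tx": 0,"ty": 0,"tz": -0.6,"rx": 0,"ry": 0,"rz": 0}
    - {"jaw": 50,"tx": 0,"ty": 0,"tz": 0,"rx": 0,"ry": 0,"rz": 0}
    - {"jaw": 50,"tx": 0,"ty": 0,"tz": 0,"rx": 0,"ry": 0,"rz": 0}
    - {"jaw": 50,"tx": 0,"ty": 0,"tz": 0,"rx": 0,"ry": 0,"rz": 0}

```text
time: 49.05
tool_pos: [0.4262, 0.1239, 0.1498]
tcp_rot: [-0.047, -3.139, 0.0]
ft_force: [-0.2, 0.6, -0.1]
width: 0.645
finger_force: 42.4
```

```bash
python3 - <<'E'
from h import *
st()
plan([(.51,-.20,.16,94.4,8,50),(.555,-.309,.15,94.4,4,50),(.555,-.309,.08,94.4,2,50)],False)
E
```

```text
p [0.4262 0.1239 0.1498] phi 88.29 w 55.0 F [-0.2  0.6 -0.1] t 49.05 q6 -1.51
at [0.4262 0.1239 0.1498] phi 88.3 tilt z [-2.7e-03 -1.0e-04 -1.0e+00] F [-0.2  0.6 -0.1] w 55.0 t 49.05
[{"jaw":50,"tx":-0.23,"ty":-0.8,"tz":-0.03,"rx":0.0,"ry":0.0,"rz":-0.08},{"jaw":50,"tx":-0.23,"ty":-0.81,"tz":-0.02,"rx":0.0,"ry":0.0,"rz":-0.07},{"jaw":50,"tx":-0.21,"ty":-0.81,"tz":-0.03,"rx":0.0,"ry":0.0,"rz":-0.08},{"jaw":50,"tx":-0.2,"ty":-0.81,"tz":-0.02,"rx":0.0,"ry":0.0,"rz":-0.08},{"jaw":50,"tx":-0.19,"ty":-0.82,"tz":-0.03,"rx":0.0,"ry":0.0,"rz":-0.07},{"jaw":50,"tx":-0.18,"ty":-0.81,"tz":-0.03,"rx":0.0,"ry":0.0,"rz":-0.08},{"jaw":50,"tx":-0.17,"ty":-0.82,"tz":-0.02,"rx":0.0,"ry":0.0,"rz":-0.07},{"jaw":50,"tx":-0.15,"ty":-0.82,"tz":-0.03,"rx":0.0,"ry":0.0,"rz":-0.08},{"jaw":50,"tx":-0.18,"ty":-0.56,"tz":0.05,"rx":0.0,"ry":0.0,"rz":0.0},{"jaw":50,"tx":-0.19,"ty":-0.56,"tz":0.05,"rx":0.0,"ry":0.0,"rz":0.0}]
[{"jaw":50,"tx":-0.18,"ty":-0.56,"tz":0.05,"rx":0.0,"ry":0.0,"rz":0.0},{"jaw":50,"tx":-0.19,"ty":-0.57,"tz":0.05,"rx":0.0,"ry":0.0,"rz":0.0},{"jaw":50,"tx":0.0,"ty":0.0,"tz":0.7,"rx":0.0,"ry":0.0,"rz":0.0},{"jaw":50,"tx":0.0,"ty":0.0,"tz":0.7,"rx":0.0,"ry":0.0,"rz":0.0},{"jaw":50,"tx":0,"ty":0,"tz":0,"rx":0,"ry":0,"rz":0},{"jaw":50,"tx":0,"ty":0,"tz":0,"rx":0,"ry":0,"rz":0},{"jaw":50,"tx":0,"ty":0,"tz":0,"rx":0,"ry":0,"rz":0},{"jaw":50,"tx":0,"ty":0,"tz":0,"rx":0,"ry":0,"rz":0},{"jaw":50,"tx":0,"ty":0,"tz":0,"rx":0,"ry":0,"rz":0},{"jaw":50,"tx":0,"ty":0,"tz":0,"rx":0,"ry":0,"rz":0}]
```

Request:
move_arm:
  rows:
    - {"jaw": 50,"tx": -0.23,"ty": -0.8,"tz": -0.03,"rx": 0,"ry": 0,"rz": -0.08}
    - {"jaw": 50,"tx": -0.23,"ty": -0.81,"tz": -0.02,"rx": 0,"ry": 0,"rz": -0.07}
    - {"jaw": 50,"tx": -0.21,"ty": -0.81,"tz": -0.03,"rx": 0,"ry": 0,"rz": -0.08}
    - {"jaw": 50,"tx": -0.2,"ty": -0.81,"tz": -0.02,"rx": 0,"ry": 0,"rz": -0.08}
    - {"jaw": 50,"tx": -0.19,"ty": -0.82,"tz": -0.03,"rx": 0,"ry": 0,"rz": -0.07}
    - {"jaw": 50,"tx": -0.18,"ty": -0.81,"tz": -0.03,"rx": 0,"ry": 0,"rz": -0.08}
    - {"jaw": 50,"tx": -0.17,"ty": -0.82,"tz": -0.02,"rx": 0,"ry": 0,"rz": -0.07}
    - {"jaw": 50,"tx": -0.15,"ty": -0.82,"tz": -0.03,"rx": 0,"ry": 0,"rz": -0.08}
    - {"jaw": 50,"tx": -0.18,"ty": -0.56,"tz": 0.05,"rx": 0,"ry": 0,"rz": 0}
    - {"jaw": 50,"tx": -0.19,"ty": -0.56,"tz": 0.05,"rx": 0,"ry": 0,"rz": 0}

```text
time: 50.3
tool_pos: [0.5329, -0.255, 0.1545]
tcp_rot: [0.119, -3.137, -0.003]
ft_force: [-0.2, 0.8, -0.0]
width: 0.647
finger_force: 42.5
```

Request:
move_arm:
  rows:
    - {"jaw": 50,"tx": -0.18,"ty": -0.56,"tz": 0.05,"rx": 0,"ry": 0,"rz": 0}
    - {"jaw": 50,"tx": -0.19,"ty": -0.57,"tz": 0.05,"rx": 0,"ry": 0,"rz": 0}
    - {"jaw": 50,"tx": 0,"ty": 0,"tz": 0.7,"rx": 0,"ry": 0,"rz": 0}
    - {"jaw": 50,"tx": 0,"ty": 0,"tz": 0.7,"rx": 0,"ry": 0,"rz": 0}
    - {"jaw": 50,"tx": 0,"ty": 0,"tz": 0,"rx": 0,"ry": 0,"rz": 0}
    - {"jaw": 50,"tx": 0,"ty": 0,"tz": 0,"rx": 0,"ry": 0,"rz": 0}
    - {"jaw": 50,"tx": 0,"ty": 0,"tz": 0,"rx": 0,"ry": 0,"rz": 0}
    - {"jaw": 50,"tx": 0,"ty": 0,"tz": 0,"rx": 0,"ry": 0,"rz": 0}
    - {"jaw": 50,"tx": 0,"ty": 0,"tz": 0,"rx": 0,"ry": 0,"rz": 0}
    - {"jaw": 50,"tx": 0,"ty": 0,"tz": 0,"rx": 0,"ry": 0,"rz": 0}

```text
time: 51.55
tool_pos: [0.5563, -0.3092, 0.0817]
tcp_rot: [-0.12, 3.139, -0.001]
ft_force: [-0.5, 0.4, -0.7]
width: 0.643
finger_force: 42.6
```

```bash
python3 - <<'E'
from h import *
st()
for n in ('wrist','scene'):
    im,d,c=shot(n,n+'19.png'); P=cloud(d,c); X,Y,Z=P[...,0],P[...,1],P[...,2]; hsv=cv2.cvtColor(im,cv2.COLOR_RGB2HSV).astype(int)
    te=(hsv[...,0]>72)&(hsv[...,0]<100)&(hsv[...,1]>60)&(X>.49)&(X<.69)&(Y<-.23)&(Y>-.39)&(Z>.011)&(Z<.022)
    q=P[te]; print(n,len(q),cv2.minAreaRect((q[:,:2]*1000).astype(np.float32)))
    q=P[(X>.49)&(X<.62)&(Y<-.25)&(Y>-.37)&(Z>.06)&(Z<.112)&(hsv[...,1]<60)&(hsv[...,2]>130)]; print(' tin',len(q),q.min(0).round(3),q.max(0).round(3))
E
```

```text
p [ 0.5563 -0.3092  0.0817] phi 94.39 w 54.9 F [-0.5  0.4 -0.7] t 51.55 q6 -2.33
wrist 2421 ((593.3014526367188, -307.50286865234375), (149.6436309814453, 107.14909362792969), 4.4209818840026855)
 tin 12897 [ 0.527 -0.337  0.076] [ 0.584 -0.269  0.111]
scene 178 ((590.8827514648438, -309.1376037597656), (147.26412963867188, 107.45792388916016), 4.616459846496582)
 tin 288 [ 0.526 -0.351  0.074] [ 0.579 -0.278  0.105]
```

View pics/wrist19.png

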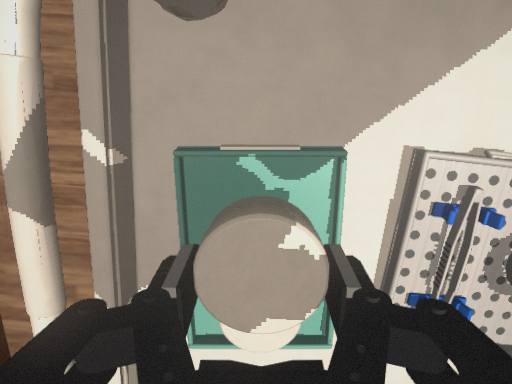

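The tin hangs over the empty bay (tin centre (261,265), bay below it between x 180 and 345). Lower it.

Request:
move_arm:
  rows:
    - {"jaw": 50,"tx": 0,"ty": -0.03,"tz": 0.4,"rx": 0,"ry": 0,"rz": 0}
    - {"jaw": 50,"tx": 0,"ty": 0,"tz": 0.4,"rx": 0,"ry": 0,"rz": 0}
    - {"jaw": 50,"tx": 0,"ty": 0,"tz": 0.3,"rx": 0,"ry": 0,"rz": 0}
    - {"jaw": 50,"tx": 0,"ty": 0,"tz": 0.15,"rx": 0,"ry": 0,"rz": 0}
    - {"jaw": 50,"tx": 0,"ty": 0,"tz": 0.1,"rx": 0,"ry": 0,"rz": 0}
    - {"jaw": 50,"tx": 0,"ty": 0,"tz": 0.03,"rx": 0,"ry": 0,"rz": 0}
    - {"jaw": 50,"tx": 0,"ty": 0,"tz": 0,"rx": 0,"ry": 0,"rz": 0}
    - {"jaw": 50,"tx": 0,"ty": 0,"tz": 0,"rx": 0,"ry": 0,"rz": 0}
    - {"jaw": 50,"tx": 0,"ty": 0,"tz": 0,"rx": 0,"ry": 0,"rz": 0}
    - {"jaw": 50,"tx": 0,"ty": 0,"tz": 0,"rx": 0,"ry": 0,"rz": 0}

```text
time: 52.9
tool_pos: [0.5565, -0.3107, 0.0126]
tcp_rot: [-0.12, 3.139, -0.0]
ft_force: [0.3, 0.8, -0.3]
width: 0.644
finger_force: 42.6
```

Request:
move_arm:
  rows:
    - {"jaw": 50,"tx": 0,"ty": 0,"tz": 0.02,"rx": 0,"ry": 0,"rz": 0}
    - {"jaw": 50,"tx": 0,"ty": 0,"tz": 0.02,"rx": 0,"ry": 0,"rz": 0}
    - {"jaw": 50,"tx": 0,"ty": 0,"tz": 0,"rx": 0,"ry": 0,"rz": 0}
    - {"jaw": 62,"tx": 0,"ty": 0,"tz": 0,"rx": 0,"ry": 0,"rz": 0}
    - {"jaw": 70,"tx": 0,"ty": 0,"tz": 0,"rx": 0,"ry": 0,"rz": 0}
    - {"jaw": 70,"tx": 0,"ty": 0,"tz": 0,"rx": 0,"ry": 0,"rz": 0}
    - {"jaw": 70,"tx": 0,"ty": 0,"tz": -0.3,"rx": 0,"ry": 0,"rz": 0}
    - {"jaw": 70,"tx": 0,"ty": 0,"tz": -0.8,"rx": 0,"ry": 0,"rz": 0}
    - {"jaw": 70,"tx": 0,"ty": 0,"tz": -1,"rx": 0,"ry": 0,"rz": 0}
    - {"jaw": 70,"tx": 0,"ty": 0,"tz": -1,"rx": 0,"ry": 0,"rz": 0}

```text
time: 54.15
tool_pos: [0.5563, -0.3106, 0.1677]
tcp_rot: [-0.12, 3.139, -0.001]
ft_force: [0.3, -0.5, -0.4]
width: 0.818
finger_force: 0.0
```

Request:
move_arm:
  rows:
    - {"jaw": 70,"tx": 0,"ty": 0.6,"tz": -1,"rx": 0,"ry": 0,"rz": 0}
    - {"jaw": 70,"tx": 0,"ty": 1,"tz": -0.8,"rx": 0,"ry": 0,"rz": 0}
    - {"jaw": 70,"tx": 0,"ty": 1,"tz": -0.6,"rx": 0,"ry": 0,"rz": 0}
    - {"jaw": 70,"tx": 0.3,"ty": 1,"tz": -0.3,"rx": 0,"ry": 0,"rz": 0}
    - {"jaw": 70,"tx": 0.3,"ty": 0.6,"tz": 0,"rx": 0,"ry": 0,"rz": 0}
    - {"jaw": 70,"tx": 0.3,"ty": 0,"tz": 0,"rx": 0,"ry": 0,"rz": 0}
    - {"jaw": 70,"tx": 0,"ty": 0,"tz": 0,"rx": 0,"ry": 0,"rz": 0}
    - {"jaw": 70,"tx": 0,"ty": 0,"tz": 0,"rx": 0,"ry": 0,"rz": 0}
    - {"jaw": 70,"tx": 0,"ty": 0,"tz": 0,"rx": 0,"ry": 0,"rz": 0}
    - {"jaw": 70,"tx": 0,"ty": 0,"tz": 0,"rx": 0,"ry": 0,"rz": 0}

```text
time: 55.4
tool_pos: [0.4959, -0.1066, 0.299]
tcp_rot: [0.119, -3.139, -0.0]
ft_force: [-0.3, -0.2, -0.6]
width: 0.819
finger_force: 0.0
```

```bash
python3 - <<'E'
from h import *
st()
a=shot('wrist')[0]; 
im,d,c=shot('scene'); P=cloud(d,c); X,Y,Z=P[...,0],P[...,1],P[...,2]; hsv=cv2.cvtColor(im,cv2.COLOR_RGB2HSV).astype(int)
q=P[(X>.51)&(X<.597)&(Y<-.26)&(Y>-.36)&(Z>.024)&(Z<.045)]; print('tin',len(q),cv2.minEnclosingCircle((q[:,:2]*1000).astype(np.float32)) if len(q) else '',q[:,2].max() if len(q) else '')
m=(X>.3)&(X<.7)&(Y>.2)&(Y<.6)&(Z>.16)&(Z<.4)&(hsv[...,0]>15)&(hsv[...,0]<35)&(hsv[...,1]>130)
q=P[m]; s=(q[:,:2]-[.444,.349])@[.443,.8965]; A=np.c_[s,np.ones(len(s))]; print('flap',m.sum(),np.linalg.lstsq(A,q[:,2]-.176,rcond=None)[0])
pu=(hsv[...,0]>125)&(hsv[...,0]<160)&(hsv[...,1]>70)&(Z>-.02)&(Z<.3)&(X>.3)&(X<1)&(abs(Y)<.6); print('purple',pu.sum())
b=im[110:330,120:390]; cv2.imwrite('pics/fin.png',cv2.cvtColor(np.hstack([cv2.resize(b,(491,400)),cv2.resize(a,(309,400))]),cv2.COLOR_RGB2BGR))
E
```

```text
p [ 0.4959 -0.1066  0.299 ] phi 94.34 w 69.9 F [-0.3 -0.2 -0.6] t 55.4 q6 -2.08
tin 326 ((554.1998291015625, -310.733642578125), 29.188650131225586) 0.034709797796717096
flap 461 [0.01739302 0.00212989]
purple 0
```

View pics/fin.png

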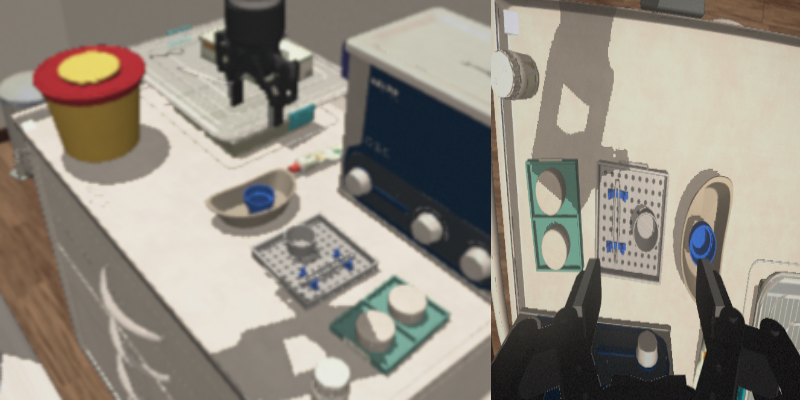

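The final view shows the flap down at (88,68), the cup in the dish, the pot and forceps in the tray, and both tins in the stock tray. One last check: compare the flap's tilt with the lid's in the same camera.

```bash
python3 - <<'E'
from h import *
for n in('scene','side'):
    im,d,c=shot(n); P=cloud(d,c); X,Y,Z=P[...,0],P[...,1],P[...,2]; hsv=cv2.cvtColor(im,cv2.COLOR_RGB2HSV).astype(int); b=(X>.3)&(X<.7)&(Y>.2)&(Y<.6)
    fl=b&(Z>.17)&(hsv[...,0]>15)&(hsv[...,0]<35)&(hsv[...,1]>130); rd=b&(Z>.15)&((hsv[...,0]<6)|(hsv[...,0]>174))&(hsv[...,1]>150)
    for nm,m in(('flap',fl),('lid',rd)):
        q=P[m]; s=(q[:,:2]-[.444,.349])@[.443,.8965]; k=np.array([q[(s>a)&(s<a+.02),2].mean() if ((s>a)&(s<a+.02)).any() else np.nan for a in np.arange(-.06,.17,.02)]); print(n,nm,k.round(4))
E
```

```text
scene flap [   nan    nan 0.1776 0.1784 0.1792 0.1794 0.1796 0.18   0.1796 0.1768
    nan    nan]
scene lid [0.1649 0.1661 0.1675 0.1687 0.1688 0.1685 0.1689 0.1688 0.1683 0.1688
 0.1693    nan]
side flap [nan nan nan nan nan nan nan nan nan nan nan nan]
side lid [0.1669    nan    nan    nan    nan    nan    nan    nan    nan    nan
    nan    nan]
```

```bash
python3 -c "
from bench import order
print(order.sign_off())"
```

```text
the job is handed in; nothing more can be done
None
```

I did all the steps in the order asked and handed the job in at about 55 s. The last views show the flap shut (to within about 1° by camera), the liner cup upright in the dish, the pot and forceps in the instrument tray, and the tin in its bay. No lancet was visible outside the sharps pot.

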